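Crimp a vial in the over-centre hand press

ROBOT

A 6-joint arm with a two-finger parallel gripper is mounted at the origin on the work surface. World frame = base frame: x ahead of the robot, y to its left, z up, the work surface at z = 0. Lengths are in m, angles in rad, forces in N, time in s.
With the tool pointing down it reaches from about 0.25 to 0.775 m from the base axis. Payload 4 kg.
Tool frame: the origin (TCP) lies at the very end of the fingers, on their centre line; the grasp point (between the pads) lies grip_point_offset behind it (grip_point_offset is the distance from the TCP to the grasp point, in m); z points along the fingers, x is the direction in which the jaws open and shut, and the axes are right-handed (so a half turn about z gives the same grasp; the last joint's range is limited). The gripper opens to 85 mm and grips with 20 to 120 N. Pads are 22 mm wide; open, the fingers measure 114 mm over their backs; the gripper's body (76 mm by 85 mm) begins 54 mm behind the grasp point. The pads swing forward as they close: fully open they stand 13 mm farther back than shut.
Start: joints at [-0.103, 0.087, 1.371, -0, 1.684, -0.103], TCP at [0.55, -0, 0.195] pointing down, gripper open.
Joint ranges: [-3.1, 3.1], [-0.76, 2.03], [0.27, 2.55], [-1.08, 4.22], [0.17, 2.65], [-2.57, 2.57]. Speed limits (rad/s): [2.79, 2.79, 3.14, 3.14, 3.14, 3.14].

INTERFACE

Orientations are given as a unit quaternion [w, x, y, z].
In Python, from rig import get_state, get_image, sign_off, spot_in, spot_point, grip_point_offset gives the robot as it stands.
- The arm moves only by the tool move_arm, never from a script. Its argument "motion" is a list of rows, each an object of numbers: "tx", "ty", "tz": the shift along the world's x, y, z in units of 50 mm (1.0 is 50 mm); "ax", "ay", "az": the turn, a rotation vector about the world's x, y, z in units of 8 degrees (1.0 is 8 degrees); "claw": the opening, from 0 (shut) to 1 (fully open). A call has 1 to 5 rows; each row is the pose to reach, as a shift and turn from the pose measured when the call began; what a row does not reach only later rows make up. A row lasts 1/10 s, in which the tool goes at most 50 mm and 8.59 degrees, less where a joint would pass 70% of its speed; a pose out of reach is approached as far as the arm can. A call with a gripper value outside its range is refused whole. The fingers move at their own pace and stop on an object; "grip_force" is the grip in N (left out, the last holds). Time passes only in rows, so rows that repeat a pose let the fingers close. It gives the time, the measured TCP pose, the force and the opening at its end, in the units of the state.
- get_state(): the state, without advancing time (a new reading comes with each control period).
- get_image(name): name is "scene" or "side" or "wrist"; returns a dict with "frame" (400x640x3 uint8, red, green, blue), "fx", "fy", "cx", "cy" (pixels), "distortion" ([k1, k2, p1, p2, k3] as OpenCV has them; the pictures are not rectified), "extrinsics" (4x4, takes a point from camera to world coordinates); the wrist camera has in their place "mount" (4x4, takes a point from camera to tool coordinates, whose origin is the TCP and whose axes are the tool frame's). Camera axes: x right, y up, looking along -z (the intrinsics and any distortion apply to the point x, -y, -z); pixel columns grow to the right and rows downward; lengths in m; the calibration is good to about 2 mm. A picture is of the moment at which its call begins: read the wrist's pose just before it. There is no depth.
- sign_off(): hands the job in, once; it reports no verdict.
Trained networks look in the newest picture that a camera, given by its name, has taken for a name from the list of things; names that differ only in an ending like _2 or _b are one class to them, and where a whole thing is asked for, a point or a joint stands for the part that bears it (a point fixed in the world has none). Each returns a list of dicts, best first, with "confidence" (0 to 1); they miss things now and then, are a little off and sometimes report something else, mostly with a low value. They report only what shows in the picture. A call takes as long as a camera call. They do not tell look-alikes from the thing itself.
- spot_in(thing, camera): "location" ([x, y, z] in m, in world coordinates, good to about 4 mm: the middle of the surface that is visible of it).
- spot_point(thing, camera): "location" ([x, y, z] in m, in world coordinates, good to about 4 mm: a listed point, or the origin of a listed thing).
The state is a dict: "time": time; "q": joint angles; "qvel": joint speeds; "effort": joint torques, N m; "position": TCP position; "eef_rot": TCP orientation; "contact_force": force on the tool from outside, world axes, zero at the start; "torque": the same for the moment, N m; "opening": finger opening in m.
Only numpy, scipy, OpenCV 4.12 (cv2) and the standard library are available. Lean on these libraries where they do the work, as an engineer would, in place of code of your own. Each camera call takes 0.05 s, during which the arm holds its last target. There are 200 camera calls.

TASK

Push the loaded vial slide of the hand press gently home against its stop, then push the lever arm down with closed fingers (do not grip it) until it snaps past centre and locks. Keep a steady push of about 15 N on the locked lever for a second so that the crimp sets, then let go, leaving it locked; never push on the slide or the lever with more than 30 N, and leave the spare vials and the cap tray alone.

Things in the scene. Friction and masses are not known exactly. Their poses are not given: they have to be found in the camera images.
- press: Cast aluminium hand press, bolted down; origin on the bench under its pressing axis. x runs level from its front (slide tab) to its rear column, z up. Base 240 x 110 x 20 mm; head 60 mm wide in y, from 32 mm before to 93 mm behind the origin in x, 118 to 190 mm above the bench. The lever's hub sits on the head's front, its arm on the -y side.
- lever_hinge (a point): Middle of the lever's hub, on its turning axis, 165 mm above the bench; axes as the press (x = turning axis). From the hub a round arm (14 mm thick) swings in the plane x = 0 of this point and ends, 140 mm out (centre), in a black round cross bar, 18 mm thick, 70 mm long, parallel to x and centred on the arm. A short ball counterweight sticks out opposite.
- lever (a joint): Hub angle q, rad: 0 raised (start), 1.39 locked on a solid stop. The arm points (0.96 - q) above level towards -y, but is clamped on the hub up to 0.12 rad off, fixed but unknown: feel for it. Push at the bar rises to about 10 N at q 0.8 to 1.1, falls to nil at the centre, 1.30; before it a let-go lever springs back up, beyond it it snaps to the stop, away from the finger.
- slide_tab (a point): Centre of the front (-x) face of the upright steel tab at the front of the vial slide, 40 mm above the bench; tab 8 mm thick, 50 mm wide in y, from 20 to 60 mm above the bench. Axes as the press. Pushing it towards +x moves the slide and its vial under the press head. At its start it stands in front of the press's base.
- slide (a joint): Travel of the vial slide in m: 0 pulled out (start), 0.050 home against a solid stop. About 2 N of friction.
- vial_mid (a point): Centre, half-way up, of the clear glass serum vial (24 mm diameter, 50 mm high with its grey aluminium cap) which stands loosely 12 mm deep in the round nest of the slide, z up. Its axis must stay upright.
- pad (a joint): How far the sprung pad under the press ram is pushed up into it, m: 0 free, about 0.003 when it presses on the vial's cap with the lever locked.
- vial_b: Spare empty glass vial, 24 mm diameter, 45 mm high, standing on the bench at the press's +y side; origin at its underside.
- vial_c: Second spare empty vial, same size, beside the first; origin at its underside.
- cap_tray: Black plastic tray, 120 x 90 x 18 mm, with six grey aluminium crimp caps in it, on the bench farther out at the press's +y side; origin at the centre of its underside.
Things that resemble listed ones, but are neither listed nor needed, are in the scene too. Leave any orange look-alike of the part that bears vial_mid alone.

How it is judged:
By the outcome, as a careful person would: the job done as asked, in the order asked, and still so for the second after the job is handed in, with the robot touching nothing.
It also fails if it takes over 64 s, if anything falls off the work surface, if the arm or the gripper's body presses on something with over 40 N, if the wrist force passes 120 N, or if a joint passes its speed limit or range.

## Working session

There is one attempt and no reset: what is moved stays moved. The work goes in short steps, Python scripts to look and compute and a tool call to move; the robot and the scene stay as the last step left them, time stands still between calls to the robot, and variables do not carry over. Pictures are saved under pics/ and viewed, about 8 in all and at most 12, crops included, and the job is handed in when it is done.

Besides the shell and the picture viewer there is one more tool, called after "Call:" by a JSON object that holds its "op" and its "data". move_arm: Moves the arm, as the interface text tells. Its arguments: {"type":"object","properties":{"motion":{"type":"array"},"grip_force":{"type":"number"}},"required":["motion"]}

```bash
mkdir -p pics; python3 - <<'E'
from rig import *
import cv2,numpy as np
s=get_state();print(s['time'],s['position'],s['eef_rot'],s['contact_force'],grip_point_offset)
for c in ['scene','side']:
    im=get_image(c);cv2.imwrite(f'pics/{c}0.png',im['frame'][...,::-1])
    for t in ['press','lever_hinge','slide_tab','vial_mid','vial_b','cap_tray']:
        print(c,t,[(np.round(d['location'],3).tolist(),round(d['confidence'],2)) for d in spot_point(t,c)][:4])
    for t in ['lever','slide']:
        print(c,t,[(np.round(d['location'],3).tolist(),round(d['confidence'],2)) for d in spot_in(t,c)][:4])
a=cv2.imread('pics/scene0.png');b=cv2.imread('pics/side0.png')
cv2.imwrite('pics/both0.png',cv2.resize(np.vstack([a,b]),None,fx=.75,fy=.75))
E
```

```text
0.0 [5.49404857e-01 5.10629127e-05 1.93691164e-01] [-1.19463914e-04  9.99999339e-01  6.34064036e-06 -1.14319532e-03] [-0.03614437  1.07799216 -0.08079497] 0.0187
scene press [([0.612, -0.015, -0.004], 0.9)]
scene lever_hinge [([0.563, -0.017, 0.169], 0.79)]
scene slide_tab [([0.438, -0.004, 0.042], 0.96)]
scene vial_mid [([0.557, -0.009, 0.049], 0.71), ([0.41, -0.067, 0.028], 0.58)]
scene vial_b [([0.652, 0.088, -0.004], 0.85)]
scene cap_tray [([0.582, 0.19, -0.003], 0.93), ([0.434, -0.004, 0.042], 0.6)]
scene lever [([0.566, -0.038, 0.202], 0.6)]
scene slide [([0.495, -0.003, 0.035], 0.79)]
side press [([0.614, -0.018, 0.005], 0.79)]
side lever_hinge [([0.564, -0.015, 0.167], 0.78)]
side slide_tab [([0.436, -0.005, 0.039], 0.57)]
side vial_mid [([0.49, -0.126, 0.023], 0.85), ([0.405, -0.066, 0.024], 0.75), ([0.562, -0.012, 0.052], 0.66)]
side vial_b [([0.558, 0.107, -0.003], 0.56), ([0.65, 0.09, 0.001], 0.48)]
side cap_tray [([0.583, 0.187, 0.003], 0.79)]
side lever [([0.551, -0.041, 0.195], 0.77)]
side slide [([0.497, -0.012, 0.028], 0.71)]
```

View pics/both0.png

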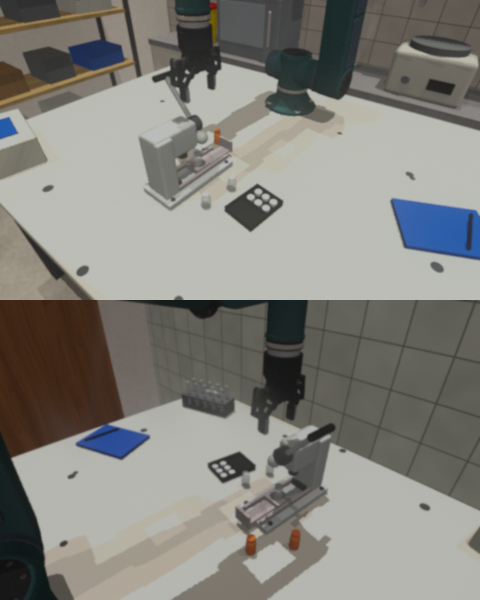

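The images show the press at about x 0.61, y -0.016, with its front facing the robot. Two orange decoys stand at (0.41, -0.067) and (0.49, -0.126). I'll back off in front of the tab, close the fingers and turn the jaws across.

Call:
{"op": "move_arm", "data": {"motion": [{"tx": -0.6,"tz": 0.4,"claw": 0.5},{"tx": -1.3,"tz": 0.5,"az": 1,"claw": 0},{"tx": -2.0,"tz": 0.5,"az": 2,"claw": 0},{"tx": -2.7,"tz": 0.5,"az": 3,"claw": 0},{"tx": -3.2,"tz": 0.5,"az": 4,"claw": 0}], "grip_force": 40}}

```text
invalid input at $.motion[0]: expected keys tx, ty, tz, ax, ay, az, claw
```

Call:
{"op": "move_arm", "data": {"motion": [{"az": 1,"claw": 0},{"az": 2,"claw": 0},{"az": 3,"claw": 0},{"az": 4,"claw": 0},{"az": 5,"claw": 0}]}}

```text
invalid input at $.motion[0]: expected keys tx, ty, tz, ax, ay, az, claw
```

```bash
python3 - <<'E'
from rig import *
import cv2,numpy as np
s=get_state();print(s['time'],s['position'],s['eef_rot'],s['contact_force'],s['opening'],s['q'])
cams=['scene','side','wrist'];ims=[]
for c in cams:
    im=get_image(c);ims.append(im['frame'][...,::-1])
    for t in ['press','lever_hinge','slide_tab','vial_mid']:
        print(c,t,[(np.round(d['location'],3).tolist(),round(d['confidence'],2)) for d in spot_point(t,c)][:4])
    for t in ['lever']:
        print(c,t,[(np.round(d['location'],3).tolist(),round(d['confidence'],2)) for d in spot_in(t,c)][:4])
def crop(a,x,y): return cv2.resize(a[y:y+200,x:x+260],None,fx=1.5,fy=1.5)
cv2.imwrite('pics/c1.png',np.vstack([np.hstack([crop(ims[0],140,80),crop(ims[1],240,120)]),np.hstack([cv2.resize(ims[2],(390,244)),np.zeros((244,390,3),np.uint8)])]))
E
```

```text
0.9 [ 5.50019987e-01 -1.67433178e-05  1.94965523e-01] [1.03030124e-06 9.99999998e-01 1.80982736e-06 6.40340746e-05] [-0.21166804  0.25873484  0.04998792] 0.08548318386350053 [-1.03125634e-01  8.71676057e-02  1.37068637e+00  1.12055197e-05
  1.68361108e+00 -1.03127992e-01]
scene press [([0.612, -0.013, -0.005], 0.98)]
scene lever_hinge [([0.563, -0.013, 0.169], 0.96), ([0.557, -0.01, 0.049], 0.6)]
scene slide_tab [([0.436, -0.001, 0.043], 0.6)]
scene vial_mid [([0.561, -0.01, 0.046], 0.62)]
scene lever [([0.564, -0.038, 0.198], 0.74)]
side press [([0.61, -0.019, 0.003], 0.86)]
side lever_hinge [([0.562, -0.014, 0.163], 0.69), ([0.563, -0.014, 0.052], 0.5)]
side slide_tab [([0.438, -0.006, 0.041], 0.58)]
side vial_mid [([0.408, -0.07, 0.025], 0.85), ([0.561, -0.014, 0.049], 0.75)]
side lever [([0.55, -0.04, 0.195], 0.74)]
wrist press [([0.609, -0.013, -0.0], 0.92)]
wrist lever_hinge [([0.562, -0.015, 0.165], 0.76), ([0.653, 0.089, -0.002], 0.33)]
wrist slide_tab [([0.439, -0.004, 0.044], 0.72)]
wrist vial_mid [([0.41, -0.066, 0.026], 0.73), ([0.487, -0.132, 0.023], 0.72), ([0.565, -0.012, 0.164], 0.48)]
wrist lever [([0.56, -0.013, 0.185], 0.71)]
```

View pics/c1.png

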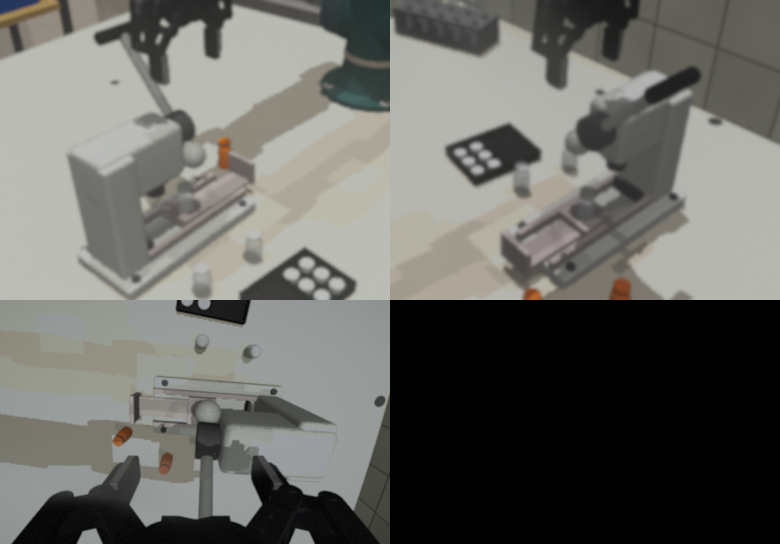

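The views agree: tab at about (0.438, -0.004), hinge at (0.563, -0.0145), press yaw about -0.06. Both moves were refused because every row needs all the keys, so I'm resending them.

Call:
{"op": "move_arm", "data": {"motion": [{"tx": -0.6,"ty": 0,"tz": 0.4,"ax": 0,"ay": 0,"az": 0,"claw": 0.5},{"tx": -1.3,"ty": 0,"tz": 0.5,"ax": 0,"ay": 0,"az": 1,"claw": 0},{"tx": -2.0,"ty": 0,"tz": 0.5,"ax": 0,"ay": 0,"az": 2,"claw": 0},{"tx": -2.7,"ty": 0,"tz": 0.5,"ax": 0,"ay": 0,"az": 3,"claw": 0},{"tx": -3.1,"ty": -0.1,"tz": 0.5,"ax": 0,"ay": 0,"az": 4,"claw": 0}], "grip_force": 40}}

```text
time: 2.3
position: [0.3931, -0.0046, 0.2204]
eef_rot: [0.0, 0.96, 0.279, 0.0]
contact_force: [0.1, -0.6, 1.0]
opening: 0.0122
```

Call:
{"op": "move_arm", "data": {"motion": [{"tx": 0,"ty": 0,"tz": 0,"ax": 0,"ay": 0,"az": 1,"claw": 0},{"tx": 0,"ty": 0,"tz": 0,"ax": 0,"ay": 0,"az": 2,"claw": 0},{"tx": 0,"ty": 0,"tz": 0,"ax": 0,"ay": 0,"az": 3,"claw": 0},{"tx": 0,"ty": 0,"tz": 0,"ax": 0,"ay": 0,"az": 4,"claw": 0},{"tx": 0,"ty": 0,"tz": 0,"ax": 0,"ay": 0,"az": 5,"claw": 0}]}}

```text
time: 2.8
position: [0.393, -0.0046, 0.2206]
eef_rot: [0.0, 0.805, 0.593, 0.001]
contact_force: [-0.5, 0.2, -0.5]
opening: -0.0001
```

Call:
{"op": "move_arm", "data": {"motion": [{"tx": 0.1,"ty": 0,"tz": -0.8,"ax": 0,"ay": 0,"az": 1,"claw": 0},{"tx": 0.2,"ty": 0,"tz": -1.6,"ax": 0,"ay": 0,"az": 1.7,"claw": 0},{"tx": 0.2,"ty": 0,"tz": -2.4,"ax": 0,"ay": 0,"az": 1.7,"claw": 0},{"tx": 0.2,"ty": 0,"tz": -3.2,"ax": 0,"ay": 0,"az": 1.7,"claw": 0},{"tx": 0.2,"ty": 0,"tz": -3.7,"ax": 0,"ay": 0,"az": 1.7,"claw": 0}]}}

```text
time: 3.3
position: [0.401, -0.0043, 0.0325]
eef_rot: [-0.002, 0.73, 0.684, -0.001]
contact_force: [1.0, -0.6, 0.8]
opening: -0.0001
```

Call:
{"op": "move_arm", "data": {"motion": [{"tx": 0.1,"ty": 0,"tz": 0,"ax": 0,"ay": 0,"az": 0,"claw": 0},{"tx": 0.2,"ty": 0,"tz": 0,"ax": 0,"ay": 0,"az": 0,"claw": 0},{"tx": 0.28,"ty": 0,"tz": 0,"ax": 0,"ay": 0,"az": 0,"claw": 0},{"tx": 0.36,"ty": 0,"tz": 0,"ax": 0,"ay": 0,"az": 0,"claw": 0},{"tx": 0.44,"ty": 0,"tz": 0,"ax": 0,"ay": 0,"az": 0,"claw": 0}]}}

```text
time: 3.8
position: [0.4247, -0.0045, 0.034]
eef_rot: [-0.0, 0.73, 0.684, 0.0]
contact_force: [-0.3, 1.0, 0.0]
opening: 0.0
```

Call:
{"op": "move_arm", "data": {"motion": [{"tx": 0.05,"ty": 0,"tz": 0,"ax": 0,"ay": 0,"az": 0,"claw": 0},{"tx": 0.1,"ty": 0,"tz": 0,"ax": 0,"ay": 0,"az": 0,"claw": 0},{"tx": 0.15,"ty": -0.01,"tz": 0,"ax": 0,"ay": 0,"az": 0,"claw": 0},{"tx": 0.2,"ty": -0.01,"tz": 0,"ax": 0,"ay": 0,"az": 0,"claw": 0},{"tx": 0.25,"ty": -0.02,"tz": 0,"ax": 0,"ay": 0,"az": 0,"claw": 0}]}}

```text
time: 4.3
position: [0.4372, -0.0055, 0.0339]
eef_rot: [-0.0, 0.73, 0.684, 0.0]
contact_force: [0.6, -0.0, 0.9]
opening: -0.0
```

Call:
{"op": "move_arm", "data": {"motion": [{"tx": 0.06,"ty": 0,"tz": 0,"ax": 0,"ay": 0,"az": 0,"claw": 0},{"tx": 0.12,"ty": -0.01,"tz": 0,"ax": 0,"ay": 0,"az": 0,"claw": 0},{"tx": 0.18,"ty": -0.01,"tz": 0,"ax": 0,"ay": 0,"az": 0,"claw": 0},{"tx": 0.24,"ty": -0.02,"tz": 0,"ax": 0,"ay": 0,"az": 0,"claw": 0},{"tx": 0.3,"ty": -0.02,"tz": 0,"ax": 0,"ay": 0,"az": 0,"claw": 0}]}}

```text
time: 4.8
position: [0.4525, -0.0065, 0.034]
eef_rot: [-0.0, 0.73, 0.684, 0.0]
contact_force: [-1.0, 0.2, 1.1]
opening: 0.0004
```

Call:
{"op": "move_arm", "data": {"motion": [{"tx": 0.05,"ty": 0,"tz": 0,"ax": 0,"ay": 0,"az": 0,"claw": 0},{"tx": 0.1,"ty": -0.01,"tz": 0,"ax": 0,"ay": 0,"az": 0,"claw": 0},{"tx": 0.15,"ty": -0.01,"tz": 0,"ax": 0,"ay": 0,"az": 0,"claw": 0},{"tx": 0.2,"ty": -0.02,"tz": 0,"ax": 0,"ay": 0,"az": 0,"claw": 0},{"tx": 0.25,"ty": -0.02,"tz": 0,"ax": 0,"ay": 0,"az": 0,"claw": 0}]}}

```text
time: 5.3
position: [0.4652, -0.0076, 0.0339]
eef_rot: [-0.0, 0.73, 0.684, 0.0]
contact_force: [0.7, 0.3, -0.4]
opening: -0.0
```

```bash
python3 - <<'E'
from rig import *
import cv2,numpy as np
s=get_state();print(s['time'],s['position'],s['contact_force'])
ims=[]
for c in ['scene','side']:
    im=get_image(c);ims.append(im['frame'][...,::-1])
    for t in ['slide_tab','vial_mid','lever_hinge']:
        print(c,t,[(np.round(d['location'],3).tolist(),round(d['confidence'],2)) for d in spot_point(t,c)][:4])
def crop(a,x,y): return cv2.resize(a[y:y+200,x:x+260],None,fx=1.5,fy=1.5,interpolation=cv2.INTER_CUBIC)
cv2.imwrite('pics/c2.png',np.hstack([crop(ims[0],140,80),crop(ims[1],240,150)]))
E
```

```text
5.3 [ 0.46519876 -0.00756127  0.03392462] [ 0.70245864  0.27388566 -0.3710733 ]
scene slide_tab [([0.437, -0.004, 0.041], 0.76)]
scene vial_mid [([0.559, -0.013, 0.049], 0.71), ([0.41, -0.068, 0.025], 0.52), ([0.437, -0.004, 0.042], 0.46)]
scene lever_hinge [([0.565, -0.011, 0.166], 0.92)]
side slide_tab [([0.434, -0.006, 0.039], 0.78)]
side vial_mid [([0.488, -0.124, 0.024], 0.9), ([0.405, -0.069, 0.025], 0.56), ([0.562, -0.017, 0.05], 0.5)]
side lever_hinge [([0.562, -0.015, 0.164], 0.85)]
```

View pics/c2.png

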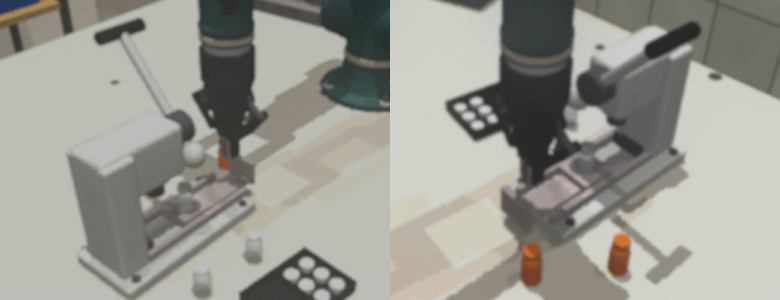

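```bash
cat > h.py <<'E'
from rig import *
import cv2,numpy as np
def proj(im,P):
    E=np.linalg.inv(im['extrinsics']);P=np.atleast_2d(P).astype(float)
    c=(E[:3,:3]@P.T+E[:3,3:]).T*[1,-1,-1]
    K=np.array([[im['fx'],0,im['cx']],[0,im['fy'],im['cy']],[0,0,1]])
    return cv2.projectPoints(c,np.zeros(3),np.zeros(3),K,np.array(im['distortion'],float))[0][:,0]
def zoom(im,P,ctr,w=100,h=75,f=4):
    a=im['frame'][...,::-1];u,v=proj(im,ctr)[0].astype(int);x=max(0,min(640-w,u-w//2));y=max(0,min(400-h,v-h//2))
    o=cv2.resize(a[y:y+h,x:x+w].copy(),None,fx=f,fy=f,interpolation=cv2.INTER_CUBIC)
    for k,p in enumerate(proj(im,P)):
        q=tuple(int(t) for t in (p-[x,y]+.5)*f);cv2.circle(o,q,2,[(0,0,255),(0,255,0),(255,0,0),(0,255,255)][k%4],-1)
    return o
E
python3 - <<'E'
from h import *
s=get_state();p=s['position'];print(p)
P=[p,[.438,-.004,.04],[.438,-.029,.06],[.438,.021,.06]]
print(*[ (c,get_image(c)['extrinsics'][:3,3]) for c in ['scene','side']])
cv2.imwrite('pics/c3.png',np.hstack([zoom(get_image(c),P,[.45,-.005,.05]) for c in ['scene','side']]))
E
```

```text
[ 0.46487639 -0.00749915  0.03390744]
('scene', array([1.0140335 , 0.43549485, 0.53650181])) ('side', array([ 0.10421631, -0.3457756 ,  0.55708812]))
```

View pics/c3.png

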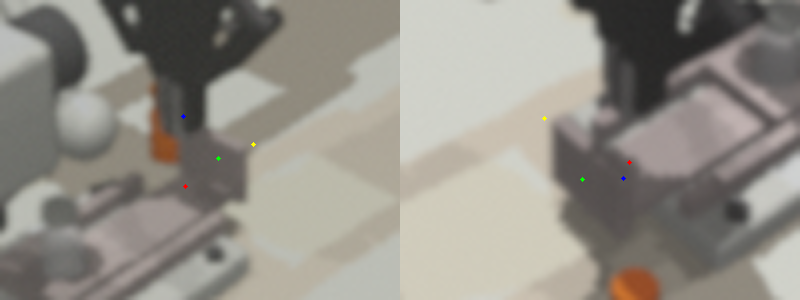

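```bash
python3 - <<'E'
from h import *
s=get_state();p=s['position'];print(p,s['q'],s['opening'],s['eef_rot'])
rows=[]
for nm,q,f in [('0',np.array([.55,0,.195]),None),('',p,1)]:
    r=[]
    for c in ['scene','side']:
        im=get_image(c)
        if f is None: im['frame']=cv2.imread(f'pics/{c}0.png')[...,::-1]
        r.append(zoom(im,[q,q+[0,0,.02],q+[0,0,.04],q+[0,0,.06]],q+[0,0,.02]))
    rows.append(np.hstack(r))
cv2.imwrite('pics/c4.png',np.vstack(rows))
E
```

```text
[ 0.46498743 -0.00750864  0.03397966] [-1.38868447e-01 -1.01425589e-02  1.79890744e+00  9.31141166e-04
  1.35308716e+00 -1.64539236e+00] -4.9418882252577655e-05 [-3.86312989e-04  7.29530243e-01  6.83948390e-01  2.72423841e-04]
```

View pics/c4.png

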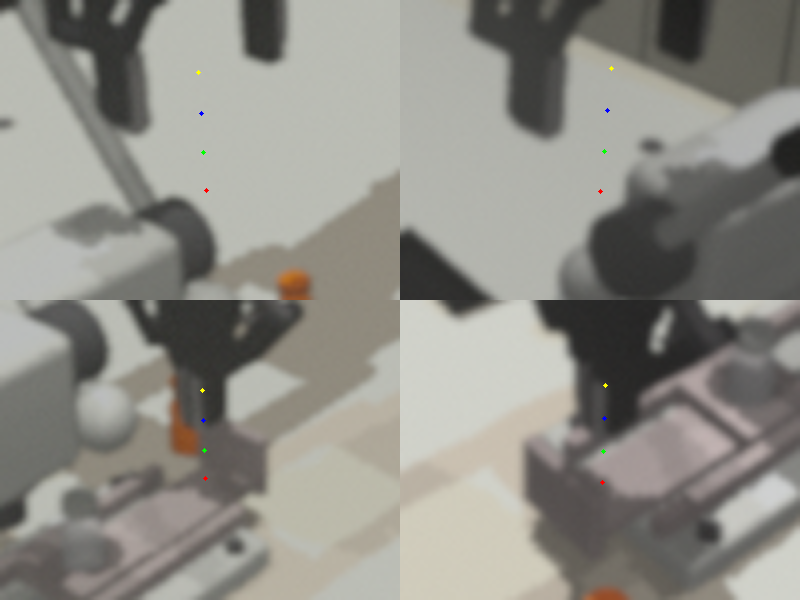

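The overlay shows the closed fingertips about 25–35 mm above the reported TCP. They passed over the top of the tab without touching it. I'll back up in front of the tab and measure that offset in clear air.

Call:
{"op": "move_arm", "data": {"motion": [{"tx": 0,"ty": 0,"tz": 0.6,"ax": 0,"ay": 0,"az": 0,"claw": 0},{"tx": -0.4,"ty": 0,"tz": 1.0,"ax": 0,"ay": 0,"az": 0,"claw": 0},{"tx": -0.9,"ty": 0.05,"tz": 1.0,"ax": 0,"ay": 0,"az": 0,"claw": 0},{"tx": -1.4,"ty": 0.07,"tz": 1.0,"ax": 0,"ay": 0,"az": 0,"claw": 0},{"tx": -1.4,"ty": 0.07,"tz": 1.0,"ax": 0,"ay": 0,"az": 0,"claw": 0}]}}

```text
time: 6.6
position: [0.3928, -0.0037, 0.0838]
eef_rot: [-0.001, 0.73, 0.684, -0.0]
contact_force: [-0.5, -0.7, -0.4]
opening: -0.0002
```

```bash
python3 - <<'E'
from h import *
p=get_state()['position'];print(p)
r=[]
for c in ['scene','side']:
    im=get_image(c)
    print([(np.round(d['location'],3).tolist(),round(d['confidence'],2)) for d in spot_point('slide_tab',c)])
    r.append(zoom(im,[p,p+[0,0,.02],p+[0,0,.04],p+[0,0,.06]],p+[0,0,.02]))
    print(proj(im,[p,p+[0,0,.03]]))
w=get_image('wrist');print(w['mount'].round(3).tolist(),w['fx'],w['cx'],w['cy'])
cv2.imwrite('pics/c5.png',np.vstack([np.hstack(r),cv2.resize(w['frame'][...,::-1],(480,300))[:, :].copy() if 0 else np.hstack([cv2.resize(w['frame'][...,::-1],(480,300)),np.zeros((300,320,3),np.uint8)])]))
E
```

```text
[ 0.39281262 -0.00373383  0.08382165]
[([0.435, -0.002, 0.044], 0.75)]
[[313.54099424 166.98698197]
 [313.6349251  155.73888712]]
[([0.437, -0.004, 0.042], 0.97)]
[[301.49787007 285.0178194 ]
 [301.06809168 271.98552819]]
[[1.0, 0.0, -0.001, -0.001], [0.0, -0.953, -0.304, -0.077], [-0.001, 0.304, -0.953, -0.179], [0.0, 0.0, 0.0, 1.0]] 317.7540476931311 320.7922768826151 197.13036865327902
```

View pics/c5.png

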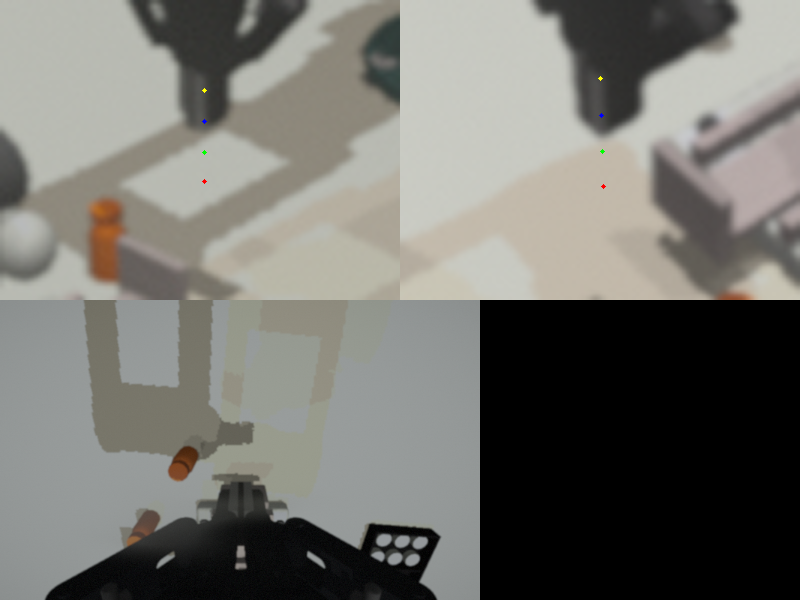

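The closed fingertips end about 34 mm above the reported TCP in both views, so I'll use that offset from here. Commanding TCP z of about 0.005 puts the tips near z 0.04, level with the tab's centre.

Call:
{"op": "move_arm", "data": {"motion": [{"tx": 0,"ty": 0,"tz": -0.5,"ax": 0,"ay": 0,"az": 0,"claw": 0},{"tx": 0,"ty": 0,"tz": -1.0,"ax": 0,"ay": 0,"az": 0,"claw": 0},{"tx": 0,"ty": 0,"tz": -1.3,"ax": 0,"ay": 0,"az": 0,"claw": 0},{"tx": 0.1,"ty": 0,"tz": -1.5,"ax": 0,"ay": 0,"az": 0,"claw": 0},{"tx": 0.3,"ty": 0,"tz": -1.56,"ax": 0,"ay": 0,"az": 0,"claw": 0}]}}

```text
time: 7.35
position: [0.4105, -0.004, 0.0048]
eef_rot: [-0.001, 0.73, 0.684, -0.0]
contact_force: [-0.5, -0.3, 0.4]
opening: -0.0003
```

Call:
{"op": "move_arm", "data": {"motion": [{"tx": 0.07,"ty": 0,"tz": 0,"ax": 0,"ay": 0,"az": 0,"claw": 0},{"tx": 0.14,"ty": 0,"tz": 0,"ax": 0,"ay": 0,"az": 0,"claw": 0},{"tx": 0.21,"ty": 0,"tz": 0,"ax": 0,"ay": 0,"az": 0,"claw": 0},{"tx": 0.28,"ty": 0,"tz": 0,"ax": 0,"ay": 0,"az": 0,"claw": 0},{"tx": 0.35,"ty": 0,"tz": 0,"ax": 0,"ay": 0,"az": 0,"claw": 0}]}}

```text
time: 7.85
position: [0.4281, -0.0041, 0.0052]
eef_rot: [-0.001, 0.73, 0.684, -0.001]
contact_force: [-2.0, -0.0, 2.1]
opening: -0.0001
```

Call:
{"op": "move_arm", "data": {"motion": [{"tx": 0.05,"ty": 0,"tz": 0,"ax": 0,"ay": 0,"az": 0,"claw": 0},{"tx": 0.1,"ty": 0,"tz": 0,"ax": 0,"ay": 0,"az": 0,"claw": 0},{"tx": 0.15,"ty": -0.01,"tz": 0,"ax": 0,"ay": 0,"az": 0,"claw": 0},{"tx": 0.2,"ty": -0.01,"tz": 0,"ax": 0,"ay": 0,"az": 0,"claw": 0},{"tx": 0.25,"ty": -0.02,"tz": 0,"ax": 0,"ay": 0,"az": 0,"claw": 0}]}}

```text
time: 8.35
position: [0.4406, -0.005, 0.0051]
eef_rot: [-0.001, 0.73, 0.684, -0.001]
contact_force: [-2.8, -1.1, 0.3]
opening: 0.0002
```

Contact: about 2–3 N of friction. I'll continue, slowing near the stop.

Call:
{"op": "move_arm", "data": {"motion": [{"tx": 0.06,"ty": 0,"tz": 0,"ax": 0,"ay": 0,"az": 0,"claw": 0},{"tx": 0.12,"ty": -0.01,"tz": 0,"ax": 0,"ay": 0,"az": 0,"claw": 0},{"tx": 0.18,"ty": -0.01,"tz": 0,"ax": 0,"ay": 0,"az": 0,"claw": 0},{"tx": 0.24,"ty": -0.02,"tz": 0,"ax": 0,"ay": 0,"az": 0,"claw": 0},{"tx": 0.3,"ty": -0.02,"tz": 0,"ax": 0,"ay": 0,"az": 0,"claw": 0}]}}

```text
time: 8.85
position: [0.4559, -0.0061, 0.0051]
eef_rot: [-0.001, 0.73, 0.684, -0.001]
contact_force: [-1.8, -0.7, 1.2]
opening: 0.0006
```

Call:
{"op": "move_arm", "data": {"motion": [{"tx": 0.05,"ty": 0,"tz": 0,"ax": 0,"ay": 0,"az": 0,"claw": 0},{"tx": 0.1,"ty": -0.01,"tz": 0,"ax": 0,"ay": 0,"az": 0,"claw": 0},{"tx": 0.14,"ty": -0.01,"tz": 0,"ax": 0,"ay": 0,"az": 0,"claw": 0},{"tx": 0.17,"ty": -0.01,"tz": 0,"ax": 0,"ay": 0,"az": 0,"claw": 0},{"tx": 0.2,"ty": -0.01,"tz": 0,"ax": 0,"ay": 0,"az": 0,"claw": 0}]}}

```text
time: 9.35
position: [0.466, -0.0068, 0.0051]
eef_rot: [-0.001, 0.73, 0.684, -0.001]
contact_force: [-2.5, -1.1, 0.5]
opening: -0.0
```

Call:
{"op": "move_arm", "data": {"motion": [{"tx": 0.02,"ty": 0,"tz": 0,"ax": 0,"ay": 0,"az": 0,"claw": 0},{"tx": 0.04,"ty": 0,"tz": 0,"ax": 0,"ay": 0,"az": 0,"claw": 0},{"tx": 0.06,"ty": 0,"tz": 0,"ax": 0,"ay": 0,"az": 0,"claw": 0}]}}

```text
time: 9.65
position: [0.469, -0.0068, 0.005]
eef_rot: [-0.001, 0.73, 0.684, -0.001]
contact_force: [-2.2, -1.4, 0.8]
opening: 0.0001
```

Call:
{"op": "move_arm", "data": {"motion": [{"tx": 0.02,"ty": 0,"tz": 0,"ax": 0,"ay": 0,"az": 0,"claw": 0},{"tx": 0.04,"ty": 0,"tz": 0,"ax": 0,"ay": 0,"az": 0,"claw": 0},{"tx": 0.06,"ty": 0,"tz": 0,"ax": 0,"ay": 0,"az": 0,"claw": 0},{"tx": 0.08,"ty": 0,"tz": 0,"ax": 0,"ay": 0,"az": 0,"claw": 0}]}}

```text
time: 10.05
position: [0.473, -0.0068, 0.005]
eef_rot: [-0.001, 0.73, 0.684, -0.001]
contact_force: [-3.0, -1.7, 0.6]
opening: 0.0001
```

Call:
{"op": "move_arm", "data": {"motion": [{"tx": 0.02,"ty": 0,"tz": 0,"ax": 0,"ay": 0,"az": 0,"claw": 0},{"tx": 0.03,"ty": 0,"tz": 0,"ax": 0,"ay": 0,"az": 0,"claw": 0}]}}

```text
time: 10.25
position: [0.4746, -0.0068, 0.005]
eef_rot: [-0.001, 0.73, 0.684, -0.001]
contact_force: [-2.0, -1.4, 1.0]
opening: 0.0001
```

Call:
{"op": "move_arm", "data": {"motion": [{"tx": 0.01,"ty": 0,"tz": 0,"ax": 0,"ay": 0,"az": 0,"claw": 0},{"tx": 0.02,"ty": 0,"tz": 0,"ax": 0,"ay": 0,"az": 0,"claw": 0}]}}

```text
time: 10.45
position: [0.4756, -0.0069, 0.005]
eef_rot: [-0.001, 0.73, 0.684, -0.001]
contact_force: [-1.7, -0.9, 1.3]
opening: 0.0
```

Call:
{"op": "move_arm", "data": {"motion": [{"tx": 0.015,"ty": 0,"tz": 0,"ax": 0,"ay": 0,"az": 0,"claw": 0},{"tx": 0.03,"ty": 0,"tz": 0,"ax": 0,"ay": 0,"az": 0,"claw": 0}]}}

```text
time: 10.65
position: [0.4765, -0.0068, 0.0049]
eef_rot: [-0.002, 0.73, 0.684, -0.002]
contact_force: [-5.1, -0.9, 2.6]
opening: -0.0
```

Call:
{"op": "move_arm", "data": {"motion": [{"tx": 0.015,"ty": 0,"tz": 0,"ax": 0,"ay": 0,"az": 0,"claw": 0},{"tx": 0.02,"ty": 0,"tz": 0,"ax": 0,"ay": 0,"az": 0,"claw": 0}]}}

```text
time: 10.85
position: [0.4764, -0.0068, 0.0049]
eef_rot: [-0.003, 0.73, 0.684, -0.003]
contact_force: [-7.2, -1.7, 3.7]
opening: -0.0001
```

The slide is home: the force rose to 7 N with no further motion. Backing off, rising, then a check picture.

Call:
{"op": "move_arm", "data": {"motion": [{"tx": -0.3,"ty": 0,"tz": 0,"ax": 0,"ay": 0,"az": 0,"claw": 0},{"tx": -0.7,"ty": 0,"tz": 0.3,"ax": 0,"ay": 0,"az": 0,"claw": 0},{"tx": -0.8,"ty": 0,"tz": 1.2,"ax": 0,"ay": 0,"az": 0,"claw": 0},{"tx": -0.8,"ty": 0,"tz": 2.1,"ax": 0,"ay": 0,"az": 0,"claw": 0},{"tx": -0.8,"ty": 0,"tz": 3.0,"ax": 0,"ay": 0,"az": 0,"claw": 0}]}}

```text
time: 11.35
position: [0.4369, -0.0062, 0.1567]
eef_rot: [-0.002, 0.729, 0.684, -0.001]
contact_force: [2.0, -0.3, -0.3]
opening: -0.0002
```

Call:
{"op": "move_arm", "data": {"motion": [{"tx": 0,"ty": 0,"tz": 0.9,"ax": 0,"ay": 0,"az": 0,"claw": 0},{"tx": 0,"ty": 0,"tz": 1.8,"ax": 0,"ay": 0,"az": 0,"claw": 0},{"tx": 0,"ty": 0,"tz": 2.7,"ax": 0,"ay": 0,"az": 0,"claw": 0},{"tx": 0,"ty": -0.1,"tz": 3.2,"ax": 0,"ay": 0,"az": 0,"claw": 0},{"tx": 0.2,"ty": -0.5,"tz": 3.3,"ax": 0,"ay": 0,"az": 0,"claw": 0}]}}

```text
time: 11.85
position: [0.4489, -0.0301, 0.3278]
eef_rot: [0.002, 0.728, 0.685, 0.003]
contact_force: [1.0, 0.6, 0.4]
opening: 0.0
```

```bash
python3 - <<'E'
from h import *
s=get_state();p=s['position'];print(p,s['q'])
r=[]
h=np.array([.563,-.0145,.165]);P=[h]
for th in (.84,.96,1.08): P.append(h+.14*np.array([-.063*np.cos(th),-np.cos(th),np.sin(th)]))
for c in ['scene','side']:
    im=get_image(c)
    for t in ['slide_tab','vial_mid','lever_hinge','press']: print(c,t,[(np.round(d['location'],3).tolist(),round(d['confidence'],2)) for d in spot_point(t,c)])
    r.append(zoom(im,P,[.54,-.06,.2],160,160,2.5))
cv2.imwrite('pics/c6.png',np.hstack(r))
E
```

```text
[ 0.44893728 -0.03010059  0.32779649] [-0.19532737 -0.12969084  1.32191003  0.00298569  1.94194626 -1.70471775]
scene slide_tab [([0.486, -0.007, 0.043], 0.78)]
scene vial_mid [([0.41, -0.068, 0.026], 0.71), ([0.61, -0.014, 0.05], 0.47), ([0.614, -0.014, -0.006], 0.26)]
scene lever_hinge [([0.565, -0.014, 0.171], 0.71)]
scene press [([0.614, -0.014, -0.006], 0.95)]
side slide_tab [([0.485, -0.013, 0.04], 0.97)]
side vial_mid [([0.489, -0.123, 0.025], 0.82), ([0.408, -0.068, 0.024], 0.61), ([0.61, -0.016, 0.052], 0.59)]
side lever_hinge [([0.563, -0.014, 0.163], 0.91)]
side press [([0.611, -0.018, 0.003], 0.82), ([0.584, 0.185, 0.002], 0.54), ([0.562, -0.015, 0.163], 0.38)]
```

View pics/c6.png

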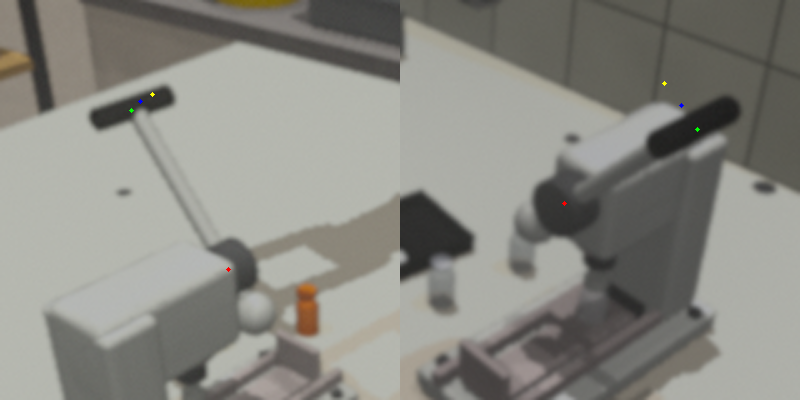

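The slide is home (tab x 0.486) and the vial stands upright under the ram at x 0.61. The lever bar best matches an arm angle of about 0.85, so the clamp offset is about -0.1. I expect the bar top near (0.556, -0.107, 0.279), contact at TCP z of about 0.245. Moving above it.

Call:
{"op": "move_arm", "data": {"motion": [{"tx": 0.5,"ty": -0.4,"tz": 0,"ax": 0,"ay": 0,"az": 0,"claw": 0},{"tx": 1.0,"ty": -0.8,"tz": 0,"ax": 0,"ay": 0,"az": 0,"claw": 0},{"tx": 1.5,"ty": -1.2,"tz": 0,"ax": 0,"ay": 0,"az": 0,"claw": 0},{"tx": 2.0,"ty": -1.6,"tz": 0,"ax": 0,"ay": 0,"az": 0,"claw": 0},{"tx": 2.14,"ty": -1.65,"tz": -0.4,"ax": 0,"ay": 0,"az": 0,"claw": 0}]}}

```text
time: 12.85
position: [0.5563, -0.1154, 0.3022]
eef_rot: [-0.001, 0.73, 0.684, -0.0]
contact_force: [0.4, 0.1, 0.3]
opening: 0.0001
```

Call:
{"op": "move_arm", "data": {"motion": [{"tx": 0,"ty": 0,"tz": -0.2,"ax": 0,"ay": 0,"az": 0,"claw": 0},{"tx": 0,"ty": 0,"tz": -0.4,"ax": 0,"ay": 0,"az": 0,"claw": 0},{"tx": 0,"ty": 0,"tz": -0.6,"ax": 0,"ay": 0,"az": 0,"claw": 0},{"tx": 0,"ty": 0,"tz": -0.75,"ax": 0,"ay": 0,"az": 0,"claw": 0}]}}

```text
time: 13.25
position: [0.5558, -0.1148, 0.2644]
eef_rot: [-0.001, 0.73, 0.684, -0.0]
contact_force: [-0.1, 0.5, -0.2]
opening: -0.0002
```

```bash
python3 - <<'E'
from h import *
s=get_state();p=s['position'];print(p,s['contact_force'])
h=np.array([.563,-.0145,.165]);th=.85;b=h+.14*np.array([-.063*np.cos(th),-np.cos(th),np.sin(th)])
r=[zoom(get_image(c),[p+[0,0,.034],b+[0,0,.009]],b,100,100,4) for c in ['scene','side']]
cv2.imwrite('pics/c7.png',np.hstack(r))
E
```

```text
[ 0.55577243 -0.11482246  0.26436012] [-0.08799758  0.52133257 -0.2199164 ]
```

View pics/c7.png

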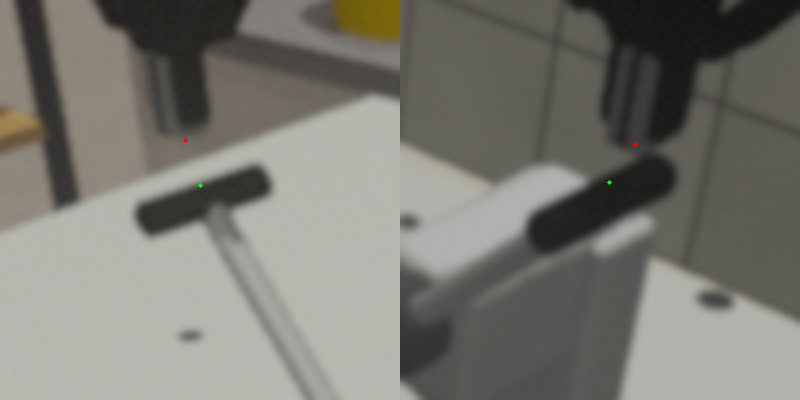

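Tips are above the bar, slightly outward and about 20 mm clear, and the model dots match. Descending to feel for contact.

Call:
{"op": "move_arm", "data": {"motion": [{"tx": 0,"ty": 0,"tz": -0.1,"ax": 0,"ay": 0,"az": 0,"claw": 0},{"tx": 0,"ty": 0,"tz": -0.2,"ax": 0,"ay": 0,"az": 0,"claw": 0},{"tx": 0,"ty": 0,"tz": -0.26,"ax": 0,"ay": 0,"az": 0,"claw": 0},{"tx": 0,"ty": 0,"tz": -0.32,"ax": 0,"ay": 0,"az": 0,"claw": 0}]}}

```text
time: 13.75
position: [0.5555, -0.1148, 0.2475]
eef_rot: [-0.001, 0.73, 0.684, -0.001]
contact_force: [1.4, 0.7, 0.5]
opening: 0.0001
```

Call:
{"op": "move_arm", "data": {"motion": [{"tx": 0,"ty": 0,"tz": -0.05,"ax": 0,"ay": 0,"az": 0,"claw": 0},{"tx": 0,"ty": 0,"tz": -0.1,"ax": 0,"ay": 0,"az": 0,"claw": 0}]}}

```text
time: 13.95
position: [0.5556, -0.115, 0.2424]
eef_rot: [-0.001, 0.73, 0.684, -0.001]
contact_force: [0.0, -1.8, 3.2]
opening: 0.0002
```

Call:
{"op": "move_arm", "data": {"motion": [{"tx": 0,"ty": 0,"tz": -0.05,"ax": 0,"ay": 0,"az": 0,"claw": 0},{"tx": 0,"ty": -0.05,"tz": -0.1,"ax": 0,"ay": 0,"az": 0,"claw": 0}]}}

```text
time: 14.15
position: [0.5559, -0.1188, 0.2392]
eef_rot: [0.001, 0.73, 0.683, -0.001]
contact_force: [-0.4, -3.4, 4.4]
opening: -0.0004
```

Contact at TCP z of about 0.245, as predicted (tip offset and arm angle confirmed). Following the arc down.

Call:
{"op": "move_arm", "data": {"motion": [{"tx": 0,"ty": -0.1,"tz": -0.12,"ax": 0,"ay": 0,"az": 0,"claw": 0},{"tx": 0,"ty": -0.2,"tz": -0.25,"ax": 0,"ay": 0,"az": 0,"claw": 0},{"tx": 0,"ty": -0.3,"tz": -0.38,"ax": 0,"ay": 0,"az": 0,"claw": 0},{"tx": 0,"ty": -0.39,"tz": -0.51,"ax": 0,"ay": 0,"az": 0,"claw": 0},{"tx": 0,"ty": -0.47,"tz": -0.64,"ax": 0,"ay": 0,"az": 0,"claw": 0}]}}

```text
time: 14.65
position: [0.555, -0.1449, 0.2083]
eef_rot: [0.002, 0.731, 0.683, -0.003]
contact_force: [-5.3, -4.4, 7.8]
opening: -0.0001
```

Call:
{"op": "move_arm", "data": {"motion": [{"tx": 0,"ty": -0.05,"tz": -0.12,"ax": 0,"ay": 0,"az": 0,"claw": 0},{"tx": 0,"ty": -0.1,"tz": -0.24,"ax": 0,"ay": 0,"az": 0,"claw": 0},{"tx": 0,"ty": -0.15,"tz": -0.36,"ax": 0,"ay": 0,"az": 0,"claw": 0},{"tx": 0,"ty": -0.19,"tz": -0.48,"ax": 0,"ay": 0,"az": 0,"claw": 0},{"tx": 0,"ty": -0.23,"tz": -0.6,"ax": 0,"ay": 0,"az": 0,"claw": 0}]}}

```text
time: 15.15
position: [0.5542, -0.1595, 0.1799]
eef_rot: [0.004, 0.731, 0.682, -0.005]
contact_force: [-5.6, -6.3, 8.1]
opening: -0.0002
```

```bash
python3 - <<'E'
from h import *
s=get_state();p=s['position'];print(p,s['contact_force'],s['torque'])
h=np.array([.563,-.0145,.165]);th=.29;b=h+.14*np.array([-.063*np.cos(th),-np.cos(th),np.sin(th)])
r=[zoom(get_image(c),[p+[0,0,.034],b+[0,0,.009]],b,100,100,4) for c in ['scene','side']]
cv2.imwrite('pics/c8.png',np.hstack(r))
E
```

```text
[ 0.5542143  -0.15953696  0.17985459] [-5.63858222 -6.30421373  8.06650662] [-1.02173144  0.9520732   0.04168456]
```

View pics/c8.png

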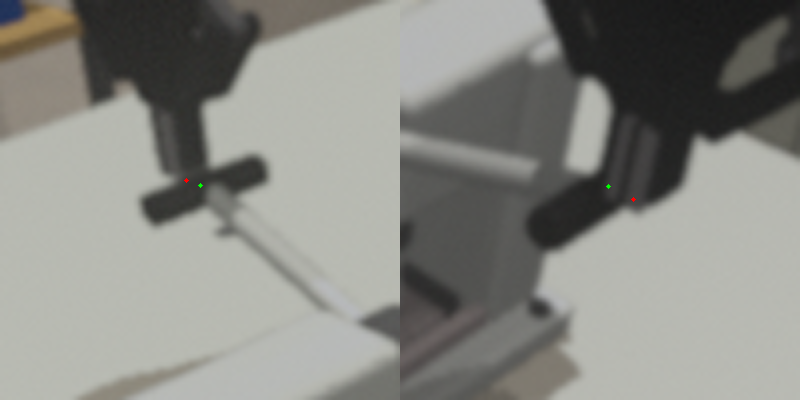

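The tip sits about 11 mm outward of the bar centre, near its edge, which explains the lateral force. I'll shift inward, easing up slightly.

Call:
{"op": "move_arm", "data": {"motion": [{"tx": 0.02,"ty": 0.05,"tz": 0.06,"ax": 0,"ay": 0,"az": 0,"claw": 0},{"tx": 0.04,"ty": 0.11,"tz": 0.12,"ax": 0,"ay": 0,"az": 0,"claw": 0},{"tx": 0.04,"ty": 0.17,"tz": 0.16,"ax": 0,"ay": 0,"az": 0,"claw": 0},{"tx": 0.04,"ty": 0.24,"tz": 0.16,"ax": 0,"ay": 0,"az": 0,"claw": 0},{"tx": 0.04,"ty": 0.3,"tz": 0.14,"ax": 0,"ay": 0,"az": 0,"claw": 0}]}}

```text
time: 15.75
position: [0.5561, -0.1549, 0.1909]
eef_rot: [0.013, 0.734, 0.679, -0.01]
contact_force: [-4.9, -24.0, 15.4]
opening: -0.0001
```

The finger's side is bearing on the bar. Backing straight out, then up and over.

Call:
{"op": "move_arm", "data": {"motion": [{"tx": 0,"ty": -0.15,"tz": 0.05,"ax": 0,"ay": 0,"az": 0,"claw": 0},{"tx": 0,"ty": -0.3,"tz": 0.2,"ax": 0,"ay": 0,"az": 0,"claw": 0},{"tx": 0,"ty": -0.4,"tz": 0.5,"ax": 0,"ay": 0,"az": 0,"claw": 0},{"tx": 0,"ty": -0.4,"tz": 1.1,"ax": 0,"ay": 0,"az": 0,"claw": 0},{"tx": 0,"ty": -0.4,"tz": 1.9,"ax": 0,"ay": 0,"az": 0,"claw": 0}]}}

```text
time: 16.25
position: [0.5551, -0.174, 0.2828]
eef_rot: [0.009, 0.734, 0.679, -0.011]
contact_force: [1.6, -1.2, 0.2]
opening: -0.0003
```

```bash
python3 - <<'E'
from h import *
s=get_state();p=s['position'];print(p,s['contact_force'],s['eef_rot'])
h=np.array([.563,-.0145,.165]);th=.85;b=h+.14*np.array([-.063*np.cos(th),-np.cos(th),np.sin(th)])
for c in ['scene','side']:
    im=get_image(c); print(c,[(np.round(d['location'],3).tolist(),round(d['confidence'],2)) for d in spot_point('lever_hinge',c)+spot_in('lever',c)])
    if c=='scene': r=[]
    r.append(zoom(im,[p+[0,0,.034],b],b,100,100,4))
cv2.imwrite('pics/c9.png',np.hstack(r))
E
```

```text
[ 0.55513702 -0.17395213  0.28278193] [ 1.5966558  -1.22930023  0.22608017] [ 0.00910235  0.73371114  0.67930998 -0.01109375]
scene [([0.562, -0.053, 0.212], 0.93)]
side [([0.566, -0.013, 0.165], 0.82), ([0.552, -0.042, 0.193], 0.78), ([0.58, -0.043, 0.05], 0.36)]
```

View pics/c9.png

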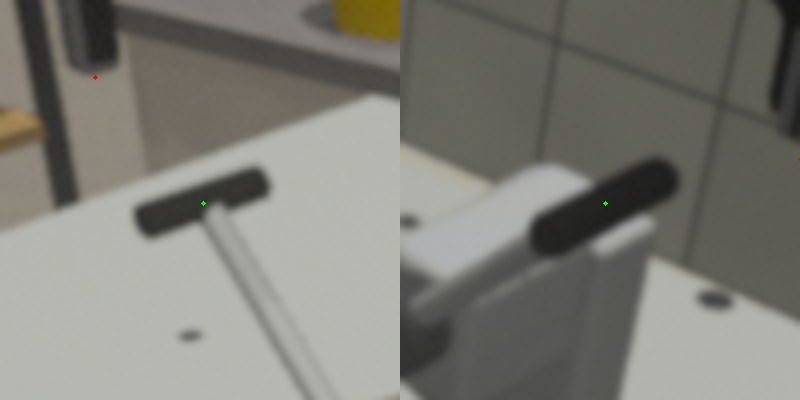

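The lever is back up, and my bar model (arm angle 0.85) fits well. The drag had walked the tip outward from call to call. I'll redo it with absolute targets computed before each call, tilting the tool with the lever so its face stays square to the push.

```bash
cat > plan.py <<'E'
import sys
from h import *
from scipy.spatial.transform import Rotation as R
psi=-.063;H=np.array([.563,-.0145,.165]);ux=np.array([np.cos(psi),np.sin(psi),0]);uy=np.array([-np.sin(psi),np.cos(psi),0]);uz=np.array([0,0,1.])
R0=R.from_quat([.73,.684,0,0])
def rows(ths,beta,lift=0):
    s=get_state();p=s['position'];q=s['eef_rot'];Rc=R.from_quat([q[1],q[2],q[3],q[0]])
    print('t',round(s['time'],2),'p',np.round(p,4),'F',np.round(s['contact_force'],1))
    for th in ths:
        f=.3*(.85-th);b=H+.14*(-np.cos(th)*uy+np.sin(th)*uz)
        t=b+(.025-lift)*(np.sin(f)*uy-np.cos(f)*uz)+beta*(np.cos(f)*uy+np.sin(f)*uz)
        rv=(R.from_rotvec(f*ux)*R0*Rc.inv()).as_rotvec()
        print(th,np.round((t-p)/.05,2),np.round(np.degrees(rv)/8,2))
if __name__=='__main__':
    a=[float(x) for x in sys.argv[1:]];rows(a[2:],a[0],a[1])
E
python3 plan.py .004 .03 .85; python3 plan.py .004 .005 .85
```

```text
t 16.55 p [ 0.5558 -0.1743  0.2837] F [-0.1  0.4 -0.4]
0.85 [ 0.03  1.43 -0.17] [0.22 0.   0.09]
t 16.55 p [ 0.5558 -0.1743  0.2837] F [-0.1  0.4 -0.4]
0.85 [ 0.03  1.43 -0.67] [0.22 0.   0.09]
```

Call:
{"op": "move_arm", "data": {"motion": [{"tx": 0,"ty": 0.4,"tz": 0.1,"ax": 0.1,"ay": 0,"az": 0.05,"claw": 0},{"tx": 0.03,"ty": 0.9,"tz": 0.05,"ax": 0.22,"ay": 0,"az": 0.09,"claw": 0},{"tx": 0.03,"ty": 1.43,"tz": -0.1,"ax": 0.22,"ay": 0,"az": 0.09,"claw": 0},{"tx": 0.03,"ty": 1.43,"tz": -0.4,"ax": 0.22,"ay": 0,"az": 0.09,"claw": 0},{"tx": 0.03,"ty": 1.43,"tz": -0.62,"ax": 0.22,"ay": 0,"az": 0.09,"claw": 0}]}}

```text
time: 17.05
position: [0.5566, -0.1007, 0.2507]
eef_rot: [-0.001, 0.729, 0.685, -0.0]
contact_force: [0.8, -0.2, -1.2]
opening: 0.0001
```

```bash
python3 plan.py .005 0 .85 .81 .77 .73 .69
```

```text
t 17.05 p [ 0.5566 -0.1007  0.2507] F [ 0.8 -0.2 -1.2]
0.85 [ 0.02 -0.02 -0.11] [-0.01 -0.02 -0.02]
0.81 [ 0.01 -0.1  -0.19] [ 0.08 -0.02 -0.02]
0.77 [ 0.01 -0.17 -0.26] [ 0.16 -0.03 -0.02]
0.73 [ 0.   -0.24 -0.34] [ 0.25 -0.03 -0.02]
0.69 [-0.   -0.31 -0.43] [ 0.33 -0.04 -0.02]
```

Call:
{"op": "move_arm", "data": {"motion": [{"tx": 0.01,"ty": -0.02,"tz": -0.11,"ax": 0,"ay": 0,"az": 0,"claw": 0},{"tx": 0.01,"ty": -0.1,"tz": -0.19,"ax": 0.08,"ay": 0,"az": 0,"claw": 0},{"tx": 0.01,"ty": -0.17,"tz": -0.26,"ax": 0.16,"ay": 0,"az": 0,"claw": 0},{"tx": 0,"ty": -0.24,"tz": -0.34,"ax": 0.25,"ay": 0,"az": 0,"claw": 0},{"tx": 0,"ty": -0.31,"tz": -0.43,"ax": 0.33,"ay": 0,"az": 0,"claw": 0}]}}

```text
time: 17.55
position: [0.5568, -0.1172, 0.2297]
eef_rot: [-0.018, 0.729, 0.684, 0.016]
contact_force: [-1.3, -1.1, 3.7]
opening: -0.0002
```

```bash
python3 plan.py .005 0 .69 .65 .61 .57 .53 .49 .45
```

```text
t 17.55 p [ 0.5568 -0.1172  0.2297] F [-1.3 -1.1  3.7]
0.69 [-0.    0.02 -0.01] [-0.   -0.03 -0.02]
0.65 [-0.01 -0.04 -0.09] [ 0.09 -0.04 -0.02]
0.61 [-0.01 -0.1  -0.18] [ 0.17 -0.04 -0.02]
0.57 [-0.02 -0.16 -0.27] [ 0.26 -0.05 -0.02]
0.53 [-0.02 -0.21 -0.37] [ 0.34 -0.05 -0.02]
0.49 [-0.02 -0.26 -0.46] [ 0.43 -0.06 -0.02]
0.45 [-0.02 -0.3  -0.56] [ 0.51 -0.06 -0.02]
```

Tracking well with small lateral force. Continuing.

Call:
{"op": "move_arm", "data": {"motion": [{"tx": -0.01,"ty": -0.04,"tz": -0.1,"ax": 0.09,"ay": -0.04,"az": 0,"claw": 0},{"tx": -0.01,"ty": -0.1,"tz": -0.19,"ax": 0.17,"ay": -0.04,"az": 0,"claw": 0},{"tx": -0.02,"ty": -0.16,"tz": -0.28,"ax": 0.26,"ay": -0.05,"az": 0,"claw": 0},{"tx": -0.02,"ty": -0.21,"tz": -0.38,"ax": 0.34,"ay": -0.05,"az": 0,"claw": 0},{"tx": -0.02,"ty": -0.26,"tz": -0.47,"ax": 0.43,"ay": -0.06,"az": 0,"claw": 0}]}}

```text
time: 18.05
position: [0.5558, -0.1324, 0.2078]
eef_rot: [-0.035, 0.729, 0.683, 0.039]
contact_force: [-2.4, -4.1, 7.4]
opening: -0.0001
```

```bash
python3 plan.py .005 0 .49 .45 .41 .37 .33 .29 .25
```

```text
t 18.05 p [ 0.5558 -0.1324  0.2078] F [-2.4 -4.1  7.4]
0.49 [-0.    0.05 -0.02] [ 0.02  0.02 -0.  ]
0.45 [-0.01  0.   -0.12] [ 0.11  0.01 -0.  ]
0.41 [-0.01 -0.04 -0.22] [ 0.19  0.01 -0.  ]
0.37 [-0.01 -0.08 -0.32] [ 0.28  0.   -0.  ]
0.33 [-0.01 -0.11 -0.43] [ 0.36 -0.   -0.  ]
0.29 [-0.01 -0.14 -0.53] [ 0.45 -0.01 -0.  ]
0.25 [-0.02 -0.16 -0.64] [ 0.53 -0.01 -0.  ]
```

Call:
{"op": "move_arm", "data": {"motion": [{"tx": 0,"ty": 0.02,"tz": -0.12,"ax": 0.11,"ay": 0,"az": 0,"claw": 0},{"tx": -0.01,"ty": -0.02,"tz": -0.22,"ax": 0.19,"ay": 0,"az": 0,"claw": 0},{"tx": -0.01,"ty": -0.06,"tz": -0.32,"ax": 0.28,"ay": 0,"az": 0,"claw": 0},{"tx": -0.01,"ty": -0.09,"tz": -0.43,"ax": 0.36,"ay": 0,"az": 0,"claw": 0},{"tx": -0.01,"ty": -0.12,"tz": -0.53,"ax": 0.45,"ay": 0,"az": 0,"claw": 0}]}}

```text
time: 18.55
position: [0.5552, -0.1428, 0.1838]
eef_rot: [-0.054, 0.728, 0.68, 0.059]
contact_force: [-5.5, -8.0, 10.4]
opening: 0.0003
```

```bash
python3 plan.py .005 0 .29 .25 .21 .17 .13 .09 .05
```

```text
t 18.55 p [ 0.5552 -0.1428  0.1838] F [-5.5 -8.  10.4]
0.29 [-0.    0.07 -0.05] [0.05 0.01 0.02]
0.25 [-0.    0.05 -0.16] [0.14 0.01 0.02]
0.21 [-0.    0.03 -0.26] [ 0.22 -0.    0.02]
0.17 [-0.01  0.01 -0.37] [ 0.31 -0.01  0.02]
0.13 [-0.01 -0.   -0.48] [ 0.39 -0.01  0.02]
0.09 [-0.01 -0.01 -0.59] [ 0.48 -0.02  0.02]
0.05 [-0.01 -0.01 -0.7 ] [ 0.57 -0.02  0.02]
```

Call:
{"op": "move_arm", "data": {"motion": [{"tx": -0.03,"ty": 0.02,"tz": -0.13,"ax": 0.14,"ay": 0,"az": 0,"claw": 0},{"tx": -0.04,"ty": 0.01,"tz": -0.24,"ax": 0.22,"ay": 0,"az": 0,"claw": 0},{"tx": -0.05,"ty": 0,"tz": -0.35,"ax": 0.31,"ay": 0,"az": 0,"claw": 0},{"tx": -0.05,"ty": -0.01,"tz": -0.46,"ax": 0.39,"ay": 0,"az": 0,"claw": 0}]}}

```text
time: 18.95
position: [0.5533, -0.1478, 0.1634]
eef_rot: [-0.07, 0.728, 0.678, 0.077]
contact_force: [-3.9, -8.8, 11.1]
opening: -0.0003
```

```bash
python3 plan.py .004 0 .13 .09 .05 .01 -.03 -.07 -.11
```

```text
t 18.95 p [ 0.5533 -0.1478  0.1634] F [-3.9 -8.8 11.1]
0.13 [ 0.03  0.08 -0.08] [0.06 0.02 0.05]
0.09 [ 0.03  0.07 -0.19] [0.14 0.01 0.05]
0.05 [ 0.03  0.07 -0.3 ] [0.23 0.01 0.05]
0.01 [ 0.03  0.07 -0.4 ] [0.31 0.   0.05]
-0.03 [ 0.03  0.08 -0.51] [ 0.4  -0.    0.05]
-0.07 [ 0.03  0.09 -0.62] [ 0.49 -0.01  0.05]
-0.11 [ 0.03  0.11 -0.73] [ 0.57 -0.01  0.05]
```

Call:
{"op": "move_arm", "data": {"motion": [{"tx": -0.02,"ty": 0.02,"tz": -0.14,"ax": 0.12,"ay": 0,"az": 0.05,"claw": 0},{"tx": -0.02,"ty": 0.02,"tz": -0.25,"ax": 0.2,"ay": 0,"az": 0.05,"claw": 0},{"tx": -0.02,"ty": 0.03,"tz": -0.36,"ax": 0.29,"ay": 0,"az": 0.05,"claw": 0},{"tx": -0.02,"ty": 0.04,"tz": -0.47,"ax": 0.38,"ay": 0,"az": 0.05,"claw": 0}]}}

```text
time: 19.35
position: [0.5529, -0.1497, 0.1423]
eef_rot: [-0.085, 0.724, 0.678, 0.094]
contact_force: [-3.1, -8.0, 10.2]
opening: 0.0001
```

```bash
python3 plan.py .003 0 0 -.04 -.08 -.12 -.16 -.2 -.24
```

```text
t 19.35 p [ 0.5529 -0.1497  0.1423] F [-3.1 -8.  10.2]
0.0 [ 0.04  0.09 -0.02] [0.   0.03 0.02]
-0.04 [ 0.04  0.1  -0.13] [0.09 0.02 0.02]
-0.08 [ 0.04  0.11 -0.23] [0.17 0.02 0.02]
-0.12 [ 0.04  0.13 -0.34] [0.26 0.01 0.02]
-0.16 [ 0.04  0.15 -0.45] [0.35 0.01 0.02]
-0.2 [ 0.04  0.18 -0.56] [0.43 0.   0.02]
-0.24 [ 0.04  0.21 -0.67] [ 0.52 -0.    0.02]
```

Call:
{"op": "move_arm", "data": {"motion": [{"tx": 0,"ty": 0.02,"tz": -0.13,"ax": 0.09,"ay": 0,"az": 0,"claw": 0},{"tx": 0,"ty": 0.04,"tz": -0.24,"ax": 0.17,"ay": 0,"az": 0,"claw": 0},{"tx": 0,"ty": 0.06,"tz": -0.35,"ax": 0.26,"ay": 0,"az": 0,"claw": 0},{"tx": 0,"ty": 0.09,"tz": -0.46,"ax": 0.35,"ay": 0,"az": 0,"claw": 0}]}}

```text
time: 19.75
position: [0.5533, -0.1486, 0.1213]
eef_rot: [-0.1, 0.723, 0.675, 0.11]
contact_force: [-3.9, -8.6, 9.6]
opening: -0.0001
```

```bash
python3 plan.py .002 0 -.16 -.2 -.24 -.28 -.32 -.36 -.4 -.45
```

```text
t 19.75 p [ 0.5533 -0.1486  0.1213] F [-3.9 -8.6  9.6]
-0.16 [ 0.03  0.11 -0.04] [0.03 0.03 0.03]
-0.2 [ 0.03  0.14 -0.15] [0.12 0.02 0.03]
-0.24 [ 0.04  0.17 -0.25] [0.2  0.02 0.03]
-0.28 [ 0.04  0.2  -0.36] [0.29 0.01 0.03]
-0.32 [ 0.04  0.24 -0.46] [0.38 0.01 0.03]
-0.36 [ 0.04  0.28 -0.57] [0.46 0.   0.03]
-0.4 [ 0.05  0.33 -0.67] [ 0.55 -0.01  0.03]
-0.45 [ 0.05  0.39 -0.79] [ 0.66 -0.01  0.03]
```

```bash
python3 - <<'E'
from h import *
from plan import *
s=get_state();p=s['position'];q=s['eef_rot'];z=R.from_quat([q[1],q[2],q[3],q[0]]).apply([0,0,1]);tip=p-.034*z
r=[]
pts=[tip]+[H+.14*(-np.cos(t)*uy+np.sin(t)*uz) for t in (-.05,-.16,-.27)]
for c in ['scene','side']: r.append(zoom(get_image(c),pts,tip,80,80,5))
cv2.imwrite('pics/c10.png',np.hstack(r))
E
```

```text
(no output)
```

View pics/c10.png

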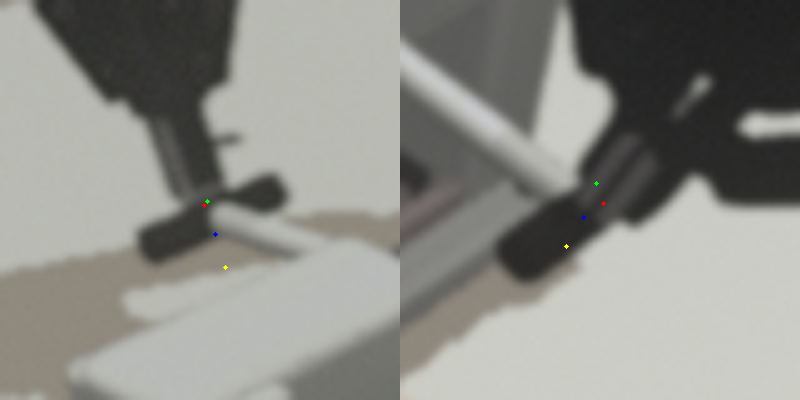

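The rounded tip is riding on the bar's outer flank again: my tool tilt leaned the contact normal outward. I'll release outward and redo it with the tool face kept parallel to the arm and the tip biased inward.

Call:
{"op": "move_arm", "data": {"motion": [{"tx": 0,"ty": -0.3,"tz": 0.1,"ax": -0.3,"ay": 0,"az": 0,"claw": 0},{"tx": 0,"ty": -0.8,"tz": 0.3,"ax": -1.0,"ay": 0,"az": 0,"claw": 0},{"tx": 0,"ty": -0.9,"tz": 1.1,"ax": -2.0,"ay": 0,"az": 0,"claw": 0},{"tx": 0,"ty": -0.9,"tz": 2.0,"ax": -2.5,"ay": 0,"az": 0,"claw": 0},{"tx": 0,"ty": -0.9,"tz": 2.9,"ax": -2.5,"ay": 0,"az": 0,"claw": 0}]}}

```text
time: 20.35
position: [0.5526, -0.1913, 0.2661]
eef_rot: [0.026, 0.729, 0.684, -0.009]
contact_force: [1.4, -1.1, 0.1]
opening: 0.0003
```

```bash
sed -i 's/f=.3\*(.85-th)/f=np.clip(-th,-.3,.5)/' plan.py; python3 plan.py .006 .05 .85; python3 plan.py .006 .005 .85; python3 - <<'E'
from h import *
get_image('scene');get_image('side')
for c in ['scene','side']: print(spot_in('lever',c)[:1])
E
```

```text
t 20.35 p [ 0.5526 -0.1913  0.2661] F [ 1.4 -1.1  0.1]
0.85 [0.11 1.95 0.52] [-1.79  0.29 -0.04]
t 20.35 p [ 0.5526 -0.1913  0.2661] F [ 1.4 -1.1  0.1]
0.85 [ 0.09  1.69 -0.34] [-1.79  0.29 -0.04]
[{'location': [0.5643, -0.0493, 0.2107], 'confidence': 0.98}]
[{'location': [0.5516, -0.0463, 0.1936], 'confidence': 0.76}]
```

Call:
{"op": "move_arm", "data": {"motion": [{"tx": 0,"ty": 0.2,"tz": 0.6,"ax": -0.9,"ay": 0,"az": 0,"claw": 0},{"tx": 0.05,"ty": 0.9,"tz": 0.7,"ax": -1.79,"ay": 0.2,"az": 0,"claw": 0},{"tx": 0.08,"ty": 1.6,"tz": 0.6,"ax": -1.79,"ay": 0.29,"az": 0,"claw": 0},{"tx": 0.08,"ty": 1.95,"tz": 0.5,"ax": -1.79,"ay": 0.29,"az": 0,"claw": 0},{"tx": 0.08,"ty": 1.85,"tz": 0.2,"ax": -1.79,"ay": 0.29,"az": 0,"claw": 0}]}}

```text
time: 21.05
position: [0.5578, -0.098, 0.2743]
eef_rot: [0.103, 0.718, 0.679, -0.108]
contact_force: [-0.3, -0.2, -0.0]
opening: 0.0002
```

```bash
python3 plan.py .007 .015 .85; python3 plan.py .007 .005 .85;python3 plan.py .007 0 .85 .81 .77
```

```text
t 21.05 p [ 0.5578 -0.098   0.2743] F [-0.3 -0.2 -0. ]
0.85 [-0.01 -0.1  -0.31] [-0.    0.01 -0.07]
t 21.05 p [ 0.5578 -0.098   0.2743] F [-0.3 -0.2 -0. ]
0.85 [-0.01 -0.16 -0.51] [-0.    0.01 -0.07]
t 21.05 p [ 0.5578 -0.098   0.2743] F [-0.3 -0.2 -0. ]
0.85 [-0.01 -0.19 -0.6 ] [-0.    0.01 -0.07]
0.81 [-0.02 -0.27 -0.68] [-0.    0.01 -0.07]
0.77 [-0.02 -0.35 -0.76] [-0.    0.01 -0.07]
```

Call:
{"op": "move_arm", "data": {"motion": [{"tx": -0.01,"ty": -0.08,"tz": -0.25,"ax": 0,"ay": 0,"az": -0.07,"claw": 0},{"tx": -0.01,"ty": -0.14,"tz": -0.45,"ax": 0,"ay": 0,"az": -0.07,"claw": 0},{"tx": -0.01,"ty": -0.19,"tz": -0.6,"ax": 0,"ay": 0,"az": -0.07,"claw": 0},{"tx": -0.02,"ty": -0.27,"tz": -0.68,"ax": 0,"ay": 0,"az": -0.07,"claw": 0},{"tx": -0.02,"ty": -0.35,"tz": -0.76,"ax": 0,"ay": 0,"az": -0.07,"claw": 0}]}}

```text
time: 21.55
position: [0.5567, -0.1162, 0.2363]
eef_rot: [0.103, 0.722, 0.676, -0.108]
contact_force: [0.3, 1.0, 2.1]
opening: 0.0002
```

```bash
python3 plan.py .007 0 .77 .73 .69 .65 .61 .57 .53
```

```text
t 21.55 p [ 0.5567 -0.1162  0.2363] F [0.3 1.  2.1]
0.77 [-0.    0.01  0.  ] [-0.    0.01  0.01]
0.73 [-0.01 -0.06 -0.08] [-0.    0.01  0.01]
0.69 [-0.01 -0.13 -0.16] [-0.    0.01  0.01]
0.65 [-0.02 -0.2  -0.25] [-0.    0.01  0.01]
0.61 [-0.02 -0.27 -0.34] [-0.    0.01  0.01]
0.57 [-0.02 -0.33 -0.43] [-0.    0.01  0.01]
0.53 [-0.03 -0.39 -0.53] [-0.    0.01  0.01]
```

Good: the force is now normal to the face and small.

Call:
{"op": "move_arm", "data": {"motion": [{"tx": -0.01,"ty": -0.06,"tz": -0.08,"ax": 0,"ay": 0,"az": 0,"claw": 0},{"tx": -0.02,"ty": -0.13,"tz": -0.17,"ax": 0,"ay": 0,"az": 0,"claw": 0},{"tx": -0.03,"ty": -0.2,"tz": -0.26,"ax": 0,"ay": 0,"az": 0,"claw": 0},{"tx": -0.03,"ty": -0.27,"tz": -0.35,"ax": 0,"ay": 0,"az": 0,"claw": 0},{"tx": -0.04,"ty": -0.33,"tz": -0.44,"ax": 0,"ay": 0,"az": 0,"claw": 0}]}}

```text
time: 22.05
position: [0.555, -0.1341, 0.2156]
eef_rot: [0.104, 0.722, 0.675, -0.108]
contact_force: [-0.9, -1.6, 5.6]
opening: 0.0001
```

```bash
python3 plan.py .007 0 .57 .53 .49 .45 .41 .37 .33
```

```text
t 22.05 p [ 0.555  -0.1341  0.2156] F [-0.9 -1.6  5.6]
0.57 [ 0.01  0.03 -0.02] [0.01 0.03 0.02]
0.53 [ 0.01 -0.03 -0.12] [0.01 0.03 0.02]
0.49 [ 0.   -0.09 -0.21] [0.01 0.03 0.02]
0.45 [ 0.   -0.14 -0.31] [0.01 0.03 0.02]
0.41 [-0.   -0.18 -0.41] [0.01 0.03 0.02]
0.37 [-0.01 -0.23 -0.52] [0.01 0.03 0.02]
0.33 [-0.01 -0.27 -0.62] [0.01 0.03 0.02]
```

Call:
{"op": "move_arm", "data": {"motion": [{"tx": -0.01,"ty": -0.03,"tz": -0.12,"ax": 0,"ay": 0,"az": 0,"claw": 0},{"tx": -0.01,"ty": -0.08,"tz": -0.22,"ax": 0,"ay": 0,"az": 0,"claw": 0},{"tx": -0.02,"ty": -0.13,"tz": -0.32,"ax": 0,"ay": 0,"az": 0,"claw": 0},{"tx": -0.02,"ty": -0.17,"tz": -0.42,"ax": 0,"ay": 0,"az": 0,"claw": 0},{"tx": -0.03,"ty": -0.22,"tz": -0.53,"ax": 0,"ay": 0,"az": 0,"claw": 0}]}}

```text
time: 22.55
position: [0.5541, -0.1469, 0.1912]
eef_rot: [0.107, 0.723, 0.674, -0.108]
contact_force: [-1.4, -2.6, 7.4]
opening: -0.0001
```

```bash
python3 plan.py .007 0 .37 .33 .29 .25 .21 .17 .13
```

```text
t 22.55 p [ 0.5541 -0.1469  0.1912] F [-1.4 -2.6  7.4]
0.37 [ 0.01  0.03 -0.03] [0.04 0.05 0.02]
0.33 [ 0.01 -0.01 -0.14] [0.04 0.05 0.02]
0.29 [ 0.01 -0.04 -0.24] [0.11 0.05 0.02]
0.25 [ 0.01 -0.05 -0.35] [0.4  0.03 0.02]
0.21 [ 0.01 -0.05 -0.46] [0.68 0.01 0.02]
0.17 [ 0.01 -0.05 -0.57] [ 0.97 -0.01  0.03]
0.13 [ 0.01 -0.05 -0.68] [ 1.25 -0.03  0.03]
```

Call:
{"op": "move_arm", "data": {"motion": [{"tx": 0,"ty": 0,"tz": -0.14,"ax": 0.04,"ay": 0.04,"az": 0,"claw": 0},{"tx": 0,"ty": -0.03,"tz": -0.25,"ax": 0.11,"ay": 0.04,"az": 0,"claw": 0},{"tx": 0,"ty": -0.04,"tz": -0.36,"ax": 0.4,"ay": 0.03,"az": 0,"claw": 0},{"tx": 0,"ty": -0.04,"tz": -0.47,"ax": 0.68,"ay": 0.01,"az": 0,"claw": 0},{"tx": 0,"ty": -0.04,"tz": -0.58,"ax": 0.97,"ay": 0,"az": 0,"claw": 0}]}}

```text
time: 23.05
position: [0.5544, -0.1502, 0.1646]
eef_rot: [0.059, 0.729, 0.68, -0.062]
contact_force: [-3.1, -1.4, 8.4]
opening: -0.0
```

```bash
python3 plan.py .007 0 .17 .13 .09 .05 .01 -.03 -.07
```

```text
t 23.05 p [ 0.5544 -0.1502  0.1646] F [-3.1 -1.4  8.4]
0.17 [ 0.    0.01 -0.03] [0.01 0.01 0.03]
0.13 [ 0.    0.02 -0.14] [ 0.3  -0.01  0.03]
0.09 [ 0.    0.02 -0.25] [ 0.58 -0.03  0.03]
0.05 [ 0.    0.04 -0.36] [ 0.87 -0.05  0.03]
0.01 [ 0.    0.05 -0.46] [ 1.15 -0.06  0.03]
-0.03 [ 0.01  0.08 -0.57] [ 1.44 -0.08  0.03]
-0.07 [ 0.01  0.1  -0.68] [ 1.73 -0.1   0.03]
```

Call:
{"op": "move_arm", "data": {"motion": [{"tx": -0.01,"ty": 0.01,"tz": -0.14,"ax": 0.3,"ay": 0,"az": 0,"claw": 0},{"tx": -0.01,"ty": 0.02,"tz": -0.25,"ax": 0.58,"ay": -0.02,"az": 0,"claw": 0},{"tx": -0.01,"ty": 0.04,"tz": -0.36,"ax": 0.87,"ay": -0.04,"az": 0,"claw": 0},{"tx": -0.01,"ty": 0.05,"tz": -0.46,"ax": 1.15,"ay": -0.06,"az": 0,"claw": 0},{"tx": -0.01,"ty": 0.08,"tz": -0.57,"ax": 1.44,"ay": -0.08,"az": 0,"claw": 0}]}}

```text
time: 23.55
position: [0.5543, -0.1474, 0.1385]
eef_rot: [-0.009, 0.731, 0.682, 0.011]
contact_force: [-4.1, -1.7, 9.2]
opening: -0.0002
```

```bash
python3 plan.py .007 0 -.03 -.07 -.11 -.15 -.19 -.23 -.27
```

```text
t 23.55 p [ 0.5543 -0.1474  0.1385] F [-4.1 -1.7  9.2]
-0.03 [ 0.01  0.02 -0.05] [0.01 0.02 0.04]
-0.07 [ 0.01  0.04 -0.15] [ 0.29 -0.    0.04]
-0.11 [ 0.01  0.07 -0.26] [ 0.58 -0.02  0.04]
-0.15 [ 0.01  0.11 -0.36] [ 0.86 -0.04  0.04]
-0.19 [ 0.02  0.14 -0.46] [ 1.15 -0.06  0.04]
-0.23 [ 0.02  0.19 -0.56] [ 1.44 -0.08  0.04]
-0.27 [ 0.02  0.23 -0.66] [ 1.72 -0.1   0.04]
```

Call:
{"op": "move_arm", "data": {"motion": [{"tx": -0.01,"ty": 0.04,"tz": -0.16,"ax": 0.29,"ay": 0,"az": 0,"claw": 0},{"tx": -0.01,"ty": 0.07,"tz": -0.27,"ax": 0.58,"ay": -0.02,"az": 0,"claw": 0},{"tx": -0.01,"ty": 0.11,"tz": -0.37,"ax": 0.86,"ay": -0.04,"az": 0,"claw": 0},{"tx": -0.01,"ty": 0.14,"tz": -0.47,"ax": 1.15,"ay": -0.06,"az": 0,"claw": 0},{"tx": -0.01,"ty": 0.19,"tz": -0.57,"ax": 1.44,"ay": -0.08,"az": 0,"claw": 0}]}}

```text
time: 24.05
position: [0.5548, -0.1393, 0.1123]
eef_rot: [-0.077, 0.727, 0.677, 0.085]
contact_force: [-2.9, -2.8, 8.1]
opening: -0.0
```

```bash
python3 plan.py .007 0 -.23 -.26 -.29 -.32 -.35 -.38 -.41 -.44 -.47 -.5 -.54
```

```text
t 24.05 p [ 0.5548 -0.1393  0.1123] F [-2.9 -2.8  8.1]
-0.23 [ 0.01  0.03 -0.04] [0.   0.03 0.04]
-0.26 [ 0.01  0.06 -0.11] [0.22 0.01 0.04]
-0.29 [ 0.01  0.1  -0.19] [ 0.43 -0.    0.04]
-0.32 [ 0.02  0.13 -0.26] [ 0.65 -0.02  0.05]
-0.35 [ 0.02  0.17 -0.33] [ 0.86 -0.03  0.05]
-0.38 [ 0.02  0.22 -0.4 ] [ 1.08 -0.04  0.05]
-0.41 [ 0.02  0.26 -0.46] [ 1.29 -0.06  0.05]
-0.44 [ 0.03  0.31 -0.53] [ 1.51 -0.07  0.05]
-0.47 [ 0.03  0.36 -0.6 ] [ 1.72 -0.09  0.05]
-0.5 [ 0.03  0.41 -0.66] [ 1.93 -0.1   0.05]
-0.54 [ 0.04  0.46 -0.76] [ 1.93 -0.1   0.05]
```

Call:
{"op": "move_arm", "data": {"motion": [{"tx": 0,"ty": 0.06,"tz": -0.13,"ax": 0.22,"ay": 0.01,"az": 0.02,"claw": 0},{"tx": 0,"ty": 0.09,"tz": -0.21,"ax": 0.43,"ay": 0,"az": 0.02,"claw": 0},{"tx": 0,"ty": 0.13,"tz": -0.28,"ax": 0.65,"ay": -0.02,"az": 0.02,"claw": 0},{"tx": 0,"ty": 0.17,"tz": -0.35,"ax": 0.86,"ay": -0.03,"az": 0.02,"claw": 0},{"tx": 0,"ty": 0.22,"tz": -0.42,"ax": 1.08,"ay": -0.04,"az": 0.02,"claw": 0}]}}

```text
time: 24.55
position: [0.5562, -0.1294, 0.0924]
eef_rot: [-0.128, 0.718, 0.67, 0.139]
contact_force: [0.9, -2.7, 3.8]
opening: -0.0002
```

```bash
python3 plan.py .007 0 -.38 -.40 -.42 -.44 -.46 -.48 -.5 -.52 -.54 -.56
```

```text
t 24.55 p [ 0.5562 -0.1294  0.0924] F [ 0.9 -2.7  3.8]
-0.38 [-0.01  0.02  0.  ] [0.   0.03 0.04]
-0.4 [-0.01  0.05 -0.04] [0.14 0.02 0.04]
-0.42 [-0.    0.08 -0.09] [0.29 0.01 0.04]
-0.44 [-0.    0.11 -0.13] [ 0.43 -0.    0.04]
-0.46 [ 0.    0.14 -0.18] [ 0.57 -0.01  0.04]
-0.48 [ 0.    0.17 -0.22] [ 0.72 -0.02  0.04]
-0.5 [ 0.    0.21 -0.26] [ 0.86 -0.03  0.04]
-0.52 [ 0.01  0.23 -0.31] [ 0.86 -0.03  0.04]
-0.54 [ 0.01  0.26 -0.36] [ 0.86 -0.03  0.04]
-0.56 [ 0.01  0.29 -0.41] [ 0.86 -0.03  0.04]
```

Force falling towards centre. Easing across it.

Call:
{"op": "move_arm", "data": {"motion": [{"tx": 0,"ty": 0.04,"tz": -0.05,"ax": 0.14,"ay": 0,"az": 0.02,"claw": 0},{"tx": 0,"ty": 0.07,"tz": -0.1,"ax": 0.29,"ay": 0,"az": 0.02,"claw": 0},{"tx": 0,"ty": 0.1,"tz": -0.14,"ax": 0.43,"ay": 0,"az": 0.02,"claw": 0},{"tx": 0,"ty": 0.13,"tz": -0.19,"ax": 0.57,"ay": 0,"az": 0.02,"claw": 0}]}}

```text
time: 24.95
position: [0.5553, -0.1221, 0.0819]
eef_rot: [-0.158, 0.711, 0.665, 0.165]
contact_force: [0.4, 0.7, -0.4]
opening: -0.0003
```

```bash
python3 plan.py .007 0 -.46 -.48 -.5 -.52 -.54 -.56 -.58 -.6
```

```text
t 24.95 p [ 0.5553 -0.1221  0.0819] F [ 0.4  0.7 -0.4]
-0.46 [ 0.02 -0.01  0.03] [-0.02 -0.03  0.01]
-0.48 [ 0.02  0.03 -0.01] [ 0.13 -0.04  0.01]
-0.5 [ 0.02  0.06 -0.05] [ 0.27 -0.05  0.01]
-0.52 [ 0.02  0.09 -0.1 ] [ 0.27 -0.05  0.01]
-0.54 [ 0.02  0.12 -0.15] [ 0.27 -0.05  0.01]
-0.56 [ 0.03  0.15 -0.2 ] [ 0.27 -0.05  0.01]
-0.58 [ 0.03  0.18 -0.24] [ 0.27 -0.05  0.01]
-0.6 [ 0.03  0.21 -0.29] [ 0.27 -0.05  0.01]
```

It snapped through (force nil). Following slowly to the locked lever.

Call:
{"op": "move_arm", "data": {"motion": [{"tx": 0,"ty": 0.03,"tz": -0.04,"ax": 0.1,"ay": 0,"az": 0,"claw": 0},{"tx": 0,"ty": 0.05,"tz": -0.08,"ax": 0.2,"ay": 0,"az": 0,"claw": 0}]}}

```text
time: 25.15
position: [0.5546, -0.1188, 0.0768]
eef_rot: [-0.17, 0.709, 0.662, 0.175]
contact_force: [0.2, -0.0, -0.5]
opening: 0.0002
```

Call:
{"op": "move_arm", "data": {"motion": [{"tx": 0,"ty": 0.015,"tz": -0.03,"ax": 0,"ay": 0,"az": 0,"claw": 0},{"tx": 0,"ty": 0.03,"tz": -0.06,"ax": 0,"ay": 0,"az": 0,"claw": 0}]}}

```text
time: 25.35
position: [0.5543, -0.117, 0.0732]
eef_rot: [-0.17, 0.709, 0.662, 0.175]
contact_force: [-0.1, -0.4, 0.3]
opening: -0.0002
```

Call:
{"op": "move_arm", "data": {"motion": [{"tx": 0,"ty": 0.015,"tz": -0.03,"ax": 0,"ay": 0,"az": 0,"claw": 0},{"tx": 0,"ty": 0.02,"tz": -0.05,"ax": 0,"ay": 0,"az": 0,"claw": 0}]}}

```text
time: 25.55
position: [0.5544, -0.1158, 0.0709]
eef_rot: [-0.17, 0.709, 0.662, 0.175]
contact_force: [0.3, -0.8, 1.2]
opening: 0.0
```

Call:
{"op": "move_arm", "data": {"motion": [{"tx": 0,"ty": 0.01,"tz": -0.02,"ax": 0,"ay": 0,"az": 0,"claw": 0},{"tx": 0,"ty": 0.02,"tz": -0.04,"ax": 0,"ay": 0,"az": 0,"claw": 0}]}}

```text
time: 25.75
position: [0.5549, -0.1152, 0.0699]
eef_rot: [-0.169, 0.709, 0.662, 0.175]
contact_force: [-0.4, -1.8, 4.3]
opening: -0.0002
```

Locked lever felt. Building up to 15 N.

Call:
{"op": "move_arm", "data": {"motion": [{"tx": 0,"ty": 0.01,"tz": -0.03,"ax": 0,"ay": 0,"az": 0,"claw": 0},{"tx": 0,"ty": 0.015,"tz": -0.04,"ax": 0,"ay": 0,"az": 0,"claw": 0}]}}

```text
time: 25.95
position: [0.5554, -0.115, 0.0693]
eef_rot: [-0.168, 0.708, 0.663, 0.175]
contact_force: [-2.0, -2.5, 7.5]
opening: -0.0001
```

Call:
{"op": "move_arm", "data": {"motion": [{"tx": 0,"ty": 0.015,"tz": -0.04,"ax": 0,"ay": 0,"az": 0,"claw": 0}]}}

```text
time: 26.05
position: [0.5559, -0.1149, 0.069]
eef_rot: [-0.167, 0.708, 0.663, 0.176]
contact_force: [-2.3, -2.8, 8.6]
opening: -0.0
```

Call:
{"op": "move_arm", "data": {"motion": [{"tx": -0.01,"ty": 0.02,"tz": -0.05,"ax": 0,"ay": 0,"az": 0,"claw": 0},{"tx": -0.01,"ty": 0.025,"tz": -0.06,"ax": 0,"ay": 0,"az": 0,"claw": 0}]}}

```text
time: 26.25
position: [0.5562, -0.1147, 0.0683]
eef_rot: [-0.166, 0.708, 0.663, 0.176]
contact_force: [-3.0, -3.1, 9.7]
opening: 0.0001
```

Call:
{"op": "move_arm", "data": {"motion": [{"tx": -0.02,"ty": 0.03,"tz": -0.08,"ax": 0,"ay": 0,"az": 0,"claw": 0},{"tx": -0.02,"ty": 0.035,"tz": -0.09,"ax": 0,"ay": 0,"az": 0,"claw": 0}]}}

```text
time: 26.45
position: [0.5565, -0.1142, 0.0672]
eef_rot: [-0.163, 0.708, 0.664, 0.177]
contact_force: [-2.5, -4.6, 11.7]
opening: -0.0002
```

Call:
{"op": "move_arm", "data": {"motion": [{"tx": -0.02,"ty": 0.04,"tz": -0.1,"ax": 0,"ay": 0,"az": 0,"claw": 0},{"tx": -0.02,"ty": 0.045,"tz": -0.11,"ax": 0,"ay": 0,"az": 0,"claw": 0}]}}

```text
time: 26.65
position: [0.5572, -0.1138, 0.0662]
eef_rot: [-0.16, 0.708, 0.664, 0.178]
contact_force: [-3.6, -5.9, 16.1]
opening: -0.0001
```

About 16–17 N. Hold it for over a second.

Call:
{"op": "move_arm", "data": {"motion": [{"tx": -0.02,"ty": 0.035,"tz": -0.09,"ax": 0,"ay": 0,"az": 0,"claw": 0},{"tx": -0.02,"ty": 0.035,"tz": -0.09,"ax": 0,"ay": 0,"az": 0,"claw": 0},{"tx": -0.02,"ty": 0.035,"tz": -0.09,"ax": 0,"ay": 0,"az": 0,"claw": 0},{"tx": -0.02,"ty": 0.035,"tz": -0.09,"ax": 0,"ay": 0,"az": 0,"claw": 0},{"tx": -0.02,"ty": 0.035,"tz": -0.09,"ax": 0,"ay": 0,"az": 0,"claw": 0}]}}

```text
time: 27.15
position: [0.5577, -0.114, 0.0663]
eef_rot: [-0.157, 0.708, 0.665, 0.179]
contact_force: [-4.4, -5.0, 15.8]
opening: 0.0005
```

Call:
{"op": "move_arm", "data": {"motion": [{"tx": -0.02,"ty": 0.035,"tz": -0.085,"ax": 0,"ay": 0,"az": 0,"claw": 0},{"tx": -0.02,"ty": 0.035,"tz": -0.085,"ax": 0,"ay": 0,"az": 0,"claw": 0},{"tx": -0.02,"ty": 0.035,"tz": -0.085,"ax": 0,"ay": 0,"az": 0,"claw": 0},{"tx": -0.02,"ty": 0.035,"tz": -0.085,"ax": 0,"ay": 0,"az": 0,"claw": 0},{"tx": -0.02,"ty": 0.035,"tz": -0.085,"ax": 0,"ay": 0,"az": 0,"claw": 0}]}}

```text
time: 27.65
position: [0.558, -0.1142, 0.0664]
eef_rot: [-0.154, 0.708, 0.666, 0.18]
contact_force: [-3.9, -5.9, 14.4]
opening: 0.0
```

Call:
{"op": "move_arm", "data": {"motion": [{"tx": -0.02,"ty": 0.03,"tz": -0.08,"ax": 0,"ay": 0,"az": 0,"claw": 0},{"tx": -0.02,"ty": 0.03,"tz": -0.08,"ax": 0,"ay": 0,"az": 0,"claw": 0},{"tx": -0.02,"ty": 0.03,"tz": -0.08,"ax": 0,"ay": 0,"az": 0,"claw": 0},{"tx": -0.02,"ty": 0.03,"tz": -0.08,"ax": 0,"ay": 0,"az": 0,"claw": 0}]}}

```text
time: 28.05
position: [0.5582, -0.1144, 0.0666]
eef_rot: [-0.151, 0.707, 0.666, 0.18]
contact_force: [-2.9, -4.8, 15.3]
opening: -0.0002
```

Held for 1.4 s at about 15–17 N. Backing off along the tool axis and clear.

Call:
{"op": "move_arm", "data": {"motion": [{"tx": 0,"ty": -0.04,"tz": 0.08,"ax": 0,"ay": 0,"az": 0,"claw": 0},{"tx": 0,"ty": -0.15,"tz": 0.3,"ax": 0,"ay": 0,"az": 0,"claw": 0},{"tx": 0,"ty": -0.45,"tz": 0.8,"ax": 0,"ay": 0,"az": 0,"claw": 0},{"tx": 0,"ty": -0.7,"tz": 1.6,"ax": 0,"ay": 0,"az": 0,"claw": 0},{"tx": 0,"ty": -0.8,"tz": 2.5,"ax": -0.5,"ay": 0,"az": 0,"claw": 0}]}}

```text
time: 28.55
position: [0.5567, -0.1565, 0.1888]
eef_rot: [-0.129, 0.714, 0.67, 0.155]
contact_force: [0.4, -0.8, 0.3]
opening: 0.0001
```

```bash
python3 - <<'E'
from h import *
from plan import H,uy,uz
s=get_state();print(s['time'],s['position'],s['contact_force'])
r=[]
pts=[H]+[H+.14*(-np.cos(t)*uy+np.sin(t)*uz) for t in (-.45,-.54,-.63)]
for c in ['scene','side']:
    im=get_image(c)
    for t in ['slide_tab','vial_mid','vial_b','cap_tray']: print(c,t,[(np.round(d['location'],3).tolist(),round(d['confidence'],2)) for d in spot_point(t,c)])
    r.append(zoom(im,pts,[.55,-.07,.1],160,160,2.5))
cv2.imwrite('pics/c11.png',np.hstack(r))
E
```

```text
28.55 [ 0.55672717 -0.15651931  0.18878992] [ 0.37475844 -0.84497073  0.25928263]
scene slide_tab [([0.484, -0.006, 0.042], 0.86)]
scene vial_mid [([0.409, -0.068, 0.028], 0.67), ([0.612, -0.012, 0.048], 0.54)]
scene vial_b [([0.65, 0.089, -0.003], 0.67), ([0.561, 0.106, 0.001], 0.51)]
scene cap_tray [([0.583, 0.187, -0.0], 0.59)]
side slide_tab [([0.487, -0.009, 0.039], 0.93)]
side vial_mid [([0.407, -0.068, 0.024], 0.83), ([0.487, -0.125, 0.026], 0.66), ([0.61, -0.016, 0.049], 0.57)]
side vial_b [([0.555, 0.106, -0.002], 0.78), ([0.652, 0.09, 0.002], 0.76)]
side cap_tray [([0.586, 0.189, 0.002], 0.77)]
```

View pics/c11.png

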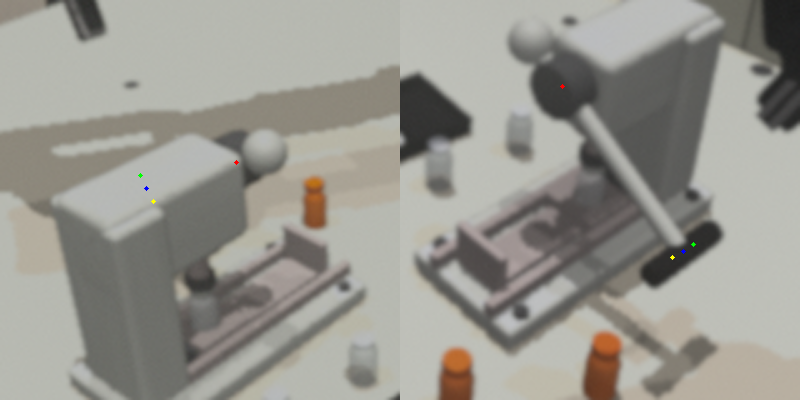

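The lever is locked at about -0.54 with the arm clear. The ram is down on the upright vial, the slide is home, and the spares and tray have not moved. Handing in.

```bash
python3 -c "
from rig import *
print(sign_off())"
```

```text
the job is handed in; nothing more can be done
None
```

The job is done and handed in at about 29 s of the 64 s allowed. The slide is home, the lever is locked, and the arm is clear with nothing touching.

**Slide:** I pushed it until it stopped moving, with about 7–8 N at the stop. The tab moved from x ≈ 0.437 to 0.486, matching the 50 mm travel.

**Lever:** It snapped past centre and rests on its stop at an arm angle of about -0.54 rad, so the clamp is about 0.1 rad off. I held about 15–17 N on it for about 1.4 s, then backed off.

**Last checks:**
- The final pictures show the lever down and locked, and the ram on the upright vial.
- The spare vials, cap tray and orange look-alikes are where they were.
- The force on the tool reads about nil.

**What went wrong or disagreed:**
- **Fingertip position:** the visible fingertips end about 34 mm short of the reported TCP. My first slide push passed over the tab without touching it, and I corrected for the offset after that.
- **Slips:** on the first two lever attempts the tip slid to the outer side of the bar. I let the lever spring back both times before the third attempt succeeded.
- **Force limit:** the highest reading was about 29 N, when I pressed sideways on the bar during the first attempt. That is just under the 30 N limit. Readings come only at the end of each move, so I can't rule out a brief higher peak in between.

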